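# Empty spent sample tubes through the waste bin's sprung flap

### The job

Sort out the spent samples: take every red-capped tube out of the rack and lay it in the steel scoop, leaving the blue-capped tubes standing where they are. With all of them in the scoop, carry it to the yellow waste bin, push the sprung red flap inward with the scoop's own rim, and while the rim holds it open tip all the tubes in; the gripper itself must not touch the flap. Then set the empty scoop down level on its bench pad and let go, with the flap shut again and nothing else on the bench disturbed.

Things in the scene. Friction and masses are not known exactly. Their poses are not given: they have to be found in the camera images.
- bin: Yellow waste bin with white hood, fixed, 235 deep, 200 wide, 224 high (top plate to 227). Origin on the bench at the middle of the foot of the front wall; x points inward (front to back), y across, z up. Upright front wall to the sill (z 125); above it the inlet face leans inward from sill (x 0, z 125) to flap hinge (x 55, z 215). Inlet y -78 to 78. Flat top from x 52 back. Hollow: walls 14 mm, floor 5 mm.
- bin_sill (a point): Middle of the inlet's rounded lower edge: bin x 0, y 0, z 125 mm. Axes as the bin's.
- flap (a joint): Angle of the bin's red inlet flap (rad): 0 shut, in the inlet face; it swings inward about the level hinge along the top of the inlet, to at most 1.75. A light spring shuts it (0.04 N m when shut, 0.09 N m at 1.7: 0.5 to 2 N near its lower edge); let go, it shuts by itself within a second.
- flap_edge (a point): Middle of the lower edge of the red flap, which is 156 wide, 103 from hinge to lower edge, 3 thick; the hinge line lies at bin x 55, z 215 mm.
- pad: Thin absorbent bench pad with pale blue border, fixed, 240 (x) by 220 (y) by 3 mm, origin under its centre, x and y along its sides. The scoop's home.
- scoop: Steel scoop, loose, 0.2 to 0.3 kg, black upright handle at its back. Origin level with its feet's undersides, x toward the open lip, y across, z up. Inside: x -55 to 75, y -57 to 57; walls 3 thick, 120 wide outside; floor rises from z 5 at the back to z 21 at the lip (7 degrees). Back wall 56 high, side walls 56 at the back to 48 at the lip. Feet from x -90 to -46 and at x 15 to 25: the front 50 mm is free below.
- scoop_lip (a point): Middle of the upper edge of the scoop's lip (scoop x 75, y 0, z 21 mm); the lip has no rim. Tubes roll to the back while the scoop is level, and over the lip once it is tipped lip-down by more than 7 degrees; tubes lying lengthwise slide out from about 30 degrees of tip. The side walls stand 27 mm above the floor at the lip: these rims carry the flap.
- scoop_grip (a point): Grip point on the scoop's handle (scoop x -72, y 0, z 112 mm), an upright bar 16 (x) by 24 (y) mm from z 4 to 128 with a flared cap 26 by 34 from z 128 to 136, 24 mm above this point. Take it from above, fingers closing along the scoop's x or y.
- rack: White tube rack, fixed, 172 (x) by 108 (y), deck 34 high, origin under its centre. Ten holes 18.5 wide in two rows along x: x -60, -30, 0, 30, 60 at y -33 and 33. Along a row caps are only 12 mm apart, too close for fingers; the lane between the rows (48 mm) and the outer sides are open: fingers close along the rack's y, opened no wider than needed. Tubes stand 46 mm out of the deck.
- timer: Bystander: white lab timer 70x62x20, origin under its centre.
- beaker: Bystander: empty glass beaker, 58 across, 60 high, origin under its centre.
- green_marker: Bystander: marker pen with a green cap, 132 long (its y), 15 thick.
- petri: Bystander: closed petri dish 68 across, 14 high.
- spent1: Spent, red-capped sample tube, loose, 14 g, 75 long: body 16 across with a round bottom, screw cap 18 across and 14 high at the top. Origin at the tip of the round bottom, z axis along the tube toward the cap (cap centre at z 68 mm). At the start it stands upright in one of the rack's holes, tip 5 mm above the bench. May be absent.
- spent2: Spent, red-capped sample tube, loose, 14 g, 75 long: body 16 across with a round bottom, screw cap 18 across and 14 high at the top. Origin at the tip of the round bottom, z axis along the tube toward the cap (cap centre at z 68 mm). At the start it stands upright in one of the rack's holes, tip 5 mm above the bench. May be absent.
- spent3: Spent, red-capped sample tube, loose, 14 g, 75 long: body 16 across with a round bottom, screw cap 18 across and 14 high at the top. Origin at the tip of the round bottom, z axis along the tube toward the cap (cap centre at z 68 mm). At the start it stands upright in one of the rack's holes, tip 5 mm above the bench. May be absent.
- spent4: Spent, red-capped sample tube, loose, 14 g, 75 long: body 16 across with a round bottom, screw cap 18 across and 14 high at the top. Origin at the tip of the round bottom, z axis along the tube toward the cap (cap centre at z 68 mm). At the start it stands upright in one of the rack's holes, tip 5 mm above the bench. May be absent.
- spent5: Spent, red-capped sample tube, loose, 14 g, 75 long: body 16 across with a round bottom, screw cap 18 across and 14 high at the top. Origin at the tip of the round bottom, z axis along the tube toward the cap (cap centre at z 68 mm). At the start it stands upright in one of the rack's holes, tip 5 mm above the bench. May be absent.
- spent6: Spent, red-capped sample tube, loose, 14 g, 75 long: body 16 across with a round bottom, screw cap 18 across and 14 high at the top. Origin at the tip of the round bottom, z axis along the tube toward the cap (cap centre at z 68 mm). At the start it stands upright in one of the rack's holes, tip 5 mm above the bench. May be absent.
- kept1: Blue-capped sample tube, loose, 14 g, 75 long: body 16 across with a round bottom, screw cap 18 across and 14 high at the top. Origin at the tip of the round bottom, z axis along the tube toward the cap (cap centre at z 68 mm). At the start it stands upright in one of the rack's holes, tip 5 mm above the bench. To be kept.
- kept2: Blue-capped sample tube, loose, 14 g, 75 long: body 16 across with a round bottom, screw cap 18 across and 14 high at the top. Origin at the tip of the round bottom, z axis along the tube toward the cap (cap centre at z 68 mm). At the start it stands upright in one of the rack's holes, tip 5 mm above the bench. To be kept.
- kept3: Blue-capped sample tube, loose, 14 g, 75 long: body 16 across with a round bottom, screw cap 18 across and 14 high at the top. Origin at the tip of the round bottom, z axis along the tube toward the cap (cap centre at z 68 mm). At the start it stands upright in one of the rack's holes, tip 5 mm above the bench. To be kept.
- kept4: Blue-capped sample tube, loose, 14 g, 75 long: body 16 across with a round bottom, screw cap 18 across and 14 high at the top. Origin at the tip of the round bottom, z axis along the tube toward the cap (cap centre at z 68 mm). At the start it stands upright in one of the rack's holes, tip 5 mm above the bench. To be kept.

How it is judged:
By the outcome, as a careful person would: the job done as asked, in the order asked, and still so for the second after the job is handed in, with the robot touching nothing.
Of spent1, spent2, spent3, spent4, spent5, spent6 only 4 to 6 are there at a start; the rules pass over those that are not, and their reading is None.
At some moment in a run one of scoop may be knocked a few centimetres aside while the robot is not near it.
It also fails if it takes over 210 s, if anything falls off the work surface, if the arm or the gripper's body presses on something with over 40 N, if the wrist force passes 120 N, or if a joint passes its speed limit or range.

### The arm

A 6-joint arm with a two-finger parallel gripper is mounted at the origin on a cart in front of the work surface, level with it; the furniture and walls round the work are solid. World frame = base frame: x ahead of the robot, y to its left, z up, the work surface at z = 0. Lengths are in m, angles in rad, forces in N, time in s.
With the tool pointing down it reaches from about 0.35 to 0.925 m from the base axis. Payload 6.4 kg.
Tool frame: the origin (TCP) lies midway between the tips of the shut fingers; the grasp point (between the pads) lies 19 mm behind it; z points along the fingers, y is the line along which they close (so a half turn about z gives the same grasp; the last joint's range is limited). The gripper opens to 85 mm and grips with 20 to 120 N. Pads are 22 mm wide; open, the fingers measure 114 mm over their backs; the gripper's body (76 mm by 85 mm) begins 54 mm behind the grasp point. The pads swing forward as they close: fully open they stand 13 mm farther back than shut.
Start: joints at [-1.353, 0.245, 1.558, -0, 1.339, -0.174], TCP at [0.248, -0.601, 0.202] pointing down, gripper open.
Joint ranges: [-3.13, 3.13], [-1.02, 2.26], [0.13, 2.54], [-0.95, 4.09], [0.21, 2.88], [-2.74, 2.74]. Speed limits (rad/s): [2.57, 2.57, 3.14, 3.14, 3.14, 3.14].

### API

Orientations are given as a unit quaternion [w, x, y, z].
In Python, from cell import r, camera, get_calibration, finish_job, models gives the robot as it stands.
- The arm moves only by the tool servo_tool, never from a script. Its argument "moves" is a list of rows, each a list of 2 entries, a list of its own where there are three numbers: the shift along the tool's x, y, z in units of 50 mm (1.0 is 50 mm), then the turn about the tool's z in units of 8 degrees (1.0 is 8 degrees). In form: [[[tx, ty, tz], yaw], ...]. A call has 1 to 5 rows; each row shifts and turns the commanded pose from where the row before left it, along the tool's axes as they then stand; what a row does not reach is not made up. A row lasts 1/10 s, in which the tool goes at most 50 mm and 8.59 degrees, less where a joint would pass 70% of its speed; a pose out of reach is approached as far as the arm can. A call is refused whole if a number of a shift passes 1 or a number of a turn 1, either way. A call with a gripper value outside its range is refused whole. "jaw" is the finger opening in mm, from 0 to 85.4, set as the call begins (left out, the last holds). The fingers move at their own pace and stop on an object; "force" is the grip in N (left out, the last holds). Time passes only in rows, so rows that do not move let the fingers close. It gives the time, the measured TCP pose, the force, the opening and the grip force at its end, in the units of the state.
- r.state(): the state, without advancing time (a new reading comes with each control period).
- camera(name): name is "scene" or "top" or "wrist"; returns (picture, depth): 384x512x3 uint8, red, green, blue; 384x512 float32, m along the optical axis (not along the pixel's ray), 0 where there is no reading.
- get_calibration(name): a dict with "fx", "fy", "cx", "cy" (pixels), "R" (3x3) and "t" (3): a world point X has camera coordinates R X + t. Camera axes: x right, y down, z forward; pixel columns grow to the right and rows downward; lengths in m; the calibration is good to about 2 mm. A picture is of the moment at which its call begins: read the wrist's pose just before it. get_calibration takes no time and is no camera call; for the wrist camera it gives the pose at the moment of the call.
- finish_job(): hands the job in; it is judged then, once.
Trained networks look in the newest picture that a camera, given by its name, has taken for a name from the list of things; names that differ only in an ending like _2 or _b are one class to them, and where a whole thing is asked for, a point or a joint stands for the part that bears it (a point fixed in the world has none). Each returns a list of dicts, best first, with "score" (0 to 1); they miss things now and then, are a little off and sometimes report something else, mostly with a low value. They report only what shows in the picture. A call takes as long as a camera call.
- models.spot_in(name, camera): "position" ([row, column] as shares, 0 to 1, of the picture: columns of its width, rows of its height, amid what is visible of it).
- models.silhouettes(name, camera): "pixels" (384x512 bool, what is visible of it) and "position" ([row, column] as shares, 0 to 1, of the picture: columns of its width, rows of its height, amid what is visible of it).
- models.landmark_of(name, camera): "position" ([row, column] as shares, 0 to 1, of the picture: columns of its width, rows of its height: a listed point, or the origin of a listed thing).
The state is a dict: "time_s": time; "joints": joint angles; "joint_velocities": joint speeds; "tau": joint torques, N m; "position": TCP position; "ee_rot": TCP orientation; "force": force on the tool from outside, world axes, zero at the start; "wrist_torque": the same for the moment, N m; "gripper_width": finger opening in m; "gripper_force": force on a finger pad.
Only numpy, scipy, OpenCV 4.12 (cv2) and the standard library are available. Lean on these libraries where they do the work, as an engineer would, in place of code of your own. Each camera call takes 0.05 s, during which the arm holds its last target. There are 200 camera calls.

## Working session

There is one attempt and no reset: what is moved stays moved. The work goes in short steps, Python scripts to look and compute and a tool call to move; the robot and the scene stay as the last step left them, time stands still between calls to the robot, and variables do not carry over. Pictures are saved under pics/ and viewed, at most 14 in all, crops included, and the job is handed in when it is done.

Besides the shell and the picture viewer there is one more tool, called as name([rows], argument=value, ...), one row to a line, values as JSON. servo_tool: Moves the arm, as the interface text tells. Its arguments: {"type":"object","properties":{"moves":{"type":"array"},"jaw":{"type":"number"},"force":{"type":"number"}},"required":["moves"]}

```bash
ls; mkdir -p pics; cat > h.py <<'E'
import numpy as np, cv2
from cell import r, camera, get_calibration, finish_job, models
def ray(cam,pos,z,C=None):
    C=C or get_calibration(cam); u=pos[1]*512; v=pos[0]*384
    d=np.array([(u-C['cx'])/C['fx'],(v-C['cy'])/C['fy'],1.]); R=np.array(C['R']); t=np.array(C['t'])
    o=-R.T@t; w=R.T@d; return o+w*(z-o[2])/w[2]
def cloud(cam,depth,C=None):
    C=C or get_calibration(cam); v,u=np.mgrid[:384,:512]
    P=np.stack([(u-C['cx'])/C['fx']*depth,(v-C['cy'])/C['fy']*depth,depth],-1)
    return (P-np.array(C['t']))@np.array(C['R'])
def save(n,p): cv2.imwrite('pics/'+n,cv2.cvtColor(p,cv2.COLOR_RGB2BGR))
E
python3 - <<'E'
from h import *
for c in('top','scene'):
    p,d=camera(c); save(c+'0.png',p); np.save(c+'_d.npy',d); C=get_calibration(c)
    print(c,C['fx'],-np.array(C['R']).T@np.array(C['t']))
for n,z in [('bin',0),('bin_sill',.125),('pad',0),('scoop',0),('scoop_lip',.021),('scoop_grip',.112),('rack',0),('flap_edge',.12)]:
    for c in('top','scene'):
        L=models.landmark_of(n,c)
        for a in L[:1]: print(n,c,np.round(a['score'],2),np.round(a['position'],3),np.round(ray(c,a['position'],z),3))
print(r.state()['time_s'],r.state()['ee_rot'])
E
```

```text
pics
top 421.25750566054506 [ 0.44473862 -0.06706526  1.41552741]
scene 403.66676819062167 [-0.25128041 -0.73092561  0.87505607]
bin top 0.84 [0.567 0.357] [0.516 0.167 0.   ]
bin scene 0.63 [0.568 0.379] [0.518 0.158 0.   ]
bin_sill top 0.88 [0.557 0.344] [0.522 0.168 0.125]
bin_sill scene 0.79 [0.489 0.376] [0.526 0.162 0.125]
pad scene 0.89 [0.643 0.462] [ 0.501 -0.06   0.   ]
scoop top 0.63 [0.571 0.48 ] [ 0.508 -0.043  0.   ]
scoop scene 0.93 [0.633 0.463] [ 0.516 -0.049  0.   ]
scoop_lip top 0.93 [0.577 0.437] [0.501 0.029 0.021]
scoop_lip scene 0.71 [0.604 0.425] [0.499 0.022 0.021]
scoop_grip top 0.68 [0.554 0.526] [ 0.522 -0.119  0.112]
scoop_grip scene 0.8 [0.583 0.501] [ 0.525 -0.122  0.112]
rack top 0.69 [0.589 0.641] [ 0.482 -0.32   0.   ]
rack scene 0.7 [0.756 0.579] [ 0.472 -0.317  0.   ]
flap_edge top 0.56 [0.553 0.342] [0.526 0.171 0.12 ]
flap_edge scene 0.68 [0.473 0.374] [0.556 0.199 0.12 ]
0.9 [-9.01251007e-06  9.80872406e-01  1.94651799e-01 -3.02063712e-06]
```

View pics/top0.png

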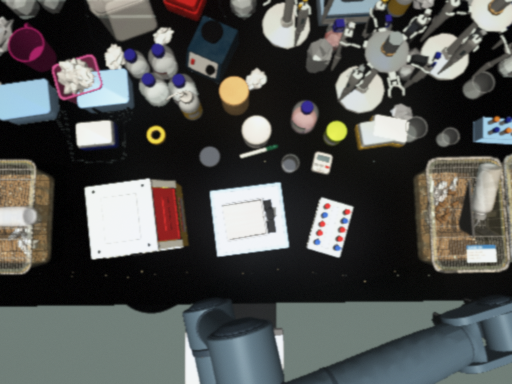

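View pics/scene0.png

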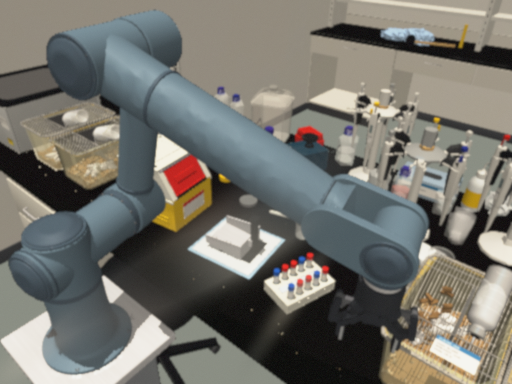

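```bash
cat > caps.py <<'E'
from h import *
from scipy.optimize import least_squares
def caps(cam,p,C,reg):
    h=cv2.cvtColor(p,cv2.COLOR_RGB2HSV).astype(int); H,S,V=h[...,0],h[...,1],h[...,2]
    out=[]
    for n,m in (('R',((H<10)|(H>170))&(S>120)&(V>60)),('B',(H>98)&(H<130)&(S>100)&(V>50))):
        k,l,st,ce=cv2.connectedComponentsWithStats(m.astype(np.uint8))
        for i in range(1,k):
            if st[i,4]<8: continue
            x=ray(cam,[ce[i][1]/384,ce[i][0]/512],.078,C)
            if np.hypot(*(x[:2]-reg))<.12: out.append((n,x[0],x[1],st[i,4]))
    return out
holes=np.array([(x,y) for y in(-.033,.033) for x in(-.06,-.03,0,.03,.06)])
def fit(out):
    P=np.array([o[1:3] for o in out])
    def T(q): c,s=np.cos(q[2]),np.sin(q[2]); return holes@np.array([[c,s],[-s,c]])+q[:2]
    def f(q):
        D=np.linalg.norm(P[:,None]-T(q)[None],axis=2); return D.min(1)
    best=min((least_squares(f,[*P.mean(0),a],loss='soft_l1',f_scale=.005) for a in np.linspace(-.6,.6,9)),key=lambda s:s.cost)
    q=best.x; D=np.linalg.norm(P[:,None]-T(q)[None],axis=2)
    return q,T(q),D
E
python3 - <<'E'
from caps import *
p=cv2.cvtColor(cv2.imread('pics/top0.png'),cv2.COLOR_BGR2RGB); C=get_calibration('top')
o=caps('top',p,C,np.array([.482,-.32]))
q,T,D=fit(o); print(np.round(q,4))
for i,a in enumerate(o): print(a[0],np.round(a[1:3],4),a[3],D[i].argmin(),D[i].min().round(4))
# scoop & bin details from depth
P=cloud('top',np.load('top_d.npy'),C)
import numpy as np
def rect(n,zlo,zhi,ctr,rad):
    m=(P[...,2]>zlo)&(P[...,2]<zhi)&(np.hypot(P[...,0]-ctr[0],P[...,1]-ctr[1])<rad)
    X=P[m][:,:2].astype(np.float32); b=cv2.minAreaRect(X*1000); print(n,len(X),b)
rect('bintop',.2,.24,(.52,.3),.2)
rect('handle',.115,.15,(.52,-.12),.05)
rect('scoop',.03,.15,(.51,-.05),.13)
rect('rackdeck',.025,.045,(.48,-.32),.13)
rect('rack+tubes',.06,.1,(.48,-.32),.13)
E
```

```text
[ 0.4789 -0.3176 -0.3002]
R [ 0.5454 -0.3038] 17 9 0.0006
R [ 0.526  -0.3665] 20 4 0.0007
R [ 0.4883 -0.2862] 17 7 0.0003
R [ 0.4697 -0.3487] 20 2 0.0007
R [ 0.4607 -0.277 ] 19 6 0.0007
R [ 0.4406 -0.3406] 20 1 0.0004
B [ 0.5172 -0.2949] 19 8 0.0002
B [ 0.4973 -0.3584] 20 3 0.0006
B [ 0.4318 -0.2689] 19 5 0.0007
B [ 0.4122 -0.3315] 19 0 0.0004
bintop 5057 ((506.5946960449219, 302.22344970703125), (204.0703582763672, 197.822265625), 7.177652359008789)
handle 94 ((518.1701049804688, -116.99589538574219), (33.33007049560547, 25.463356018066406), 10.630337715148926)
scoop 294 ((508.3459777832031, -51.7197265625), (121.5771484375, 158.30613708496094), 8.712458610534668)
rackdeck 1369 ((478.5440979003906, -318.58453369140625), (109.55310821533203, 172.19300842285156), 72.71602630615234)
rack+tubes 301 ((478.54473876953125, -318.6448974609375), (83.76963806152344, 136.6817169189453), 72.80876159667969)
```

servo_tool([
  [[0,0,0],0.99],
  [[0,0,0],0.99],
  [[0,0,0],0.99],
  [[0,0,0],0.99],
  [[0,0,0],1.0],
], jaw=40)

```text
time_s: 1.4
position: [0.2482, -0.6008, 0.2016]
ee_rot: [0.0, 0.988, -0.153, 0.0]
force: [-0.6, -0.5, -1.1]
gripper_width: 0.0403
gripper_force: 0.0
```

servo_tool([
  [[0.43,-0.83,0],0],
  [[0.43,-0.83,0],0],
  [[0.43,-0.83,0],0],
  [[0.43,-0.83,0],0],
  [[0.43,-0.83,0],0],
])

```text
time_s: 1.9
position: [0.4134, -0.433, 0.2018]
ee_rot: [0.0, 0.989, -0.15, 0.0]
force: [0.7, 0.2, -0.1]
gripper_width: 0.0398
gripper_force: 0.0
```

servo_tool([
  [[0.43,-0.83,0],0],
  [[0.43,-0.83,0],0],
  [[0.43,-0.83,0],0],
  [[0.43,-0.83,0],0],
  [[0,0,0],0],
])

```text
time_s: 2.4
position: [0.5467, -0.2972, 0.2017]
ee_rot: [-0.001, 0.989, -0.147, 0.0]
force: [-0.5, -0.1, 0.4]
gripper_width: 0.0399
gripper_force: 0.0
```

```bash
cat > go.py <<'E'
from h import *
def axes(s=None):
    s=s or r.state(); w,x,y,z=s['ee_rot']
    from scipy.spatial.transform import Rotation as Q
    return np.array(s['position']),Q.from_quat([x,y,z,w]).as_matrix()
def plan(xyz,yangle=None):
    "yangle: wanted world angle deg of closing line (mod 180)"
    p,R=axes(); a=np.degrees(np.arctan2(R[1,1],R[0,1]))
    if yangle is not None:
        d=(yangle-a+90)%180-90   # world ccw
        print('yaw units',np.round(-d/8,2),'or',np.round((-d+180*np.sign(d))/8,2))
        c,s=np.cos(np.radians(d)),np.sin(np.radians(d)); R=np.array([[c,-s,0],[s,c,0],[0,0,1]])@R
    u=R.T@(np.array(xyz)-p)/.05
    print('after yaw tool units',np.round(u,2),'rows>=',np.ceil(np.linalg.norm(u[:2])),'| p',np.round(p,4),'closing',a.round(1),'j6',round(r.state()['joints'][5],2))
E
python3 - <<'E'
from caps import *; from go import *
p,d=camera('wrist'); C=get_calibration('wrist'); save('w1.png',p)
plan([.5454,-.3038,.2],72.8)
o=caps('wrist',p,C,np.array([.4789,-.3176]))
q,T,D=fit(o); print(np.round(q,4)); print(np.round(T,4))
for i,a in enumerate(o): print(a[0],np.round(a[1:3],4),a[3],D[i].argmin(),D[i].min().round(4))
E
```

```text
yaw units 0.03 or -22.47
after yaw tool units [0.03 0.09 0.03] rows>= 1.0 | p [ 0.5452 -0.2992  0.2016] closing -107.0 j6 1.18
[ 0.4816 -0.3214 -0.2915]
[[ 0.4146 -0.3358]
 [ 0.4434 -0.3444]
 [ 0.4721 -0.353 ]
 [ 0.5008 -0.3617]
 [ 0.5296 -0.3703]
 [ 0.4336 -0.2726]
 [ 0.4623 -0.2812]
 [ 0.4911 -0.2898]
 [ 0.5198 -0.2984]
 [ 0.5485 -0.3071]]
R [ 0.5473 -0.3074] 303 9 0.0013
R [ 0.5281 -0.3692] 321 4 0.0018
R [ 0.4912 -0.29  ] 286 7 0.0002
R [ 0.4718 -0.3518] 292 2 0.0013
R [ 0.4632 -0.2812] 282 6 0.0008
R [ 0.447  -0.3483] 63 1 0.0053
B [ 0.5193 -0.2986] 288 8 0.0005
B [ 0.4997 -0.3606] 307 3 0.0015
B [ 0.4347 -0.2723] 279 5 0.0011
```

servo_tool([
  [[0,0,0],-1],
  [[0,0,0],-1],
  [[0,0,0],-1],
  [[0,0,0],-1],
  [[0,0,0],-1],
])

```text
time_s: 2.95
position: [0.5428, -0.3025, 0.2016]
ee_rot: [0.0, 0.98, 0.199, -0.0]
force: [-0.8, 0.8, 0.2]
gripper_width: 0.0402
gripper_force: 0.0
```

servo_tool([
  [[0,0,0],-1],
  [[0,0,0],-1],
  [[0,0,0],-1],
  [[0,0,0],-1],
  [[0,0,0],-1],
])

```text
time_s: 3.45
position: [0.5428, -0.3025, 0.2016]
ee_rot: [0.0, 0.853, 0.523, -0.0]
force: [-0.6, 0.2, -0.1]
gripper_width: 0.0399
gripper_force: 0.0
```

servo_tool([
  [[0,0,0],-1],
  [[0,0,0],-1],
  [[0,0,0],-1],
  [[0,0,0],-1],
  [[0,0,0],-1],
])

```text
time_s: 3.95
position: [0.5428, -0.3026, 0.2016]
ee_rot: [-0.0, 0.623, 0.783, -0.0]
force: [0.1, -0.1, 0.2]
gripper_width: 0.0397
gripper_force: 0.0
```

servo_tool([
  [[0,0,0],-1],
  [[0,0,0],-1],
  [[0,0,0],-1],
  [[0,0,0],-1],
  [[0,0,0],-1],
])

```text
time_s: 4.45
position: [0.5428, -0.3025, 0.2016]
ee_rot: [-0.0, 0.317, 0.948, -0.0]
force: [-1.6, 0.2, 0.1]
gripper_width: 0.04
gripper_force: 0.0
```

servo_tool([
  [[0,0,0],-1],
  [[0,0,0],-1],
  [[0,0,0],-0.47],
  [[-0.06,-0.11,0],0],
  [[0,0,0],0],
])

```text
time_s: 4.95
position: [0.5444, -0.309, 0.2017]
ee_rot: [0.0, 0.153, 0.988, -0.0]
force: [0.1, 0.7, -0.0]
gripper_width: 0.0396
gripper_force: 0.0
```

```bash
python3 - <<'E'
from caps import *; from go import *
p,d=camera('wrist'); C=get_calibration('wrist'); save('w2.png',p)
plan([.5466,-.3056,.055],72.8)
o=caps('wrist',p,C,np.array([.4789,-.3176]))
for i,a in enumerate(o): print(a[0],np.round(a[1:3],4),a[3])
E
```

```text
yaw units -0.05 or 22.45
after yaw tool units [-0.02  0.07  2.93] rows>= 1.0 | p [ 0.5445 -0.3085  0.2016] closing 72.4 j6 -1.96
R [ 0.4424 -0.3398] 362
R [ 0.4616 -0.278 ] 326
R [ 0.4706 -0.3485] 332
R [ 0.4894 -0.2866] 302
R [ 0.5266 -0.3656] 314
R [ 0.5456 -0.3039] 298
B [ 0.414  -0.3312] 394
B [ 0.4335 -0.2693] 376
B [ 0.4986 -0.357 ] 315
B [ 0.5175 -0.2952] 296
```

View pics/w2.png

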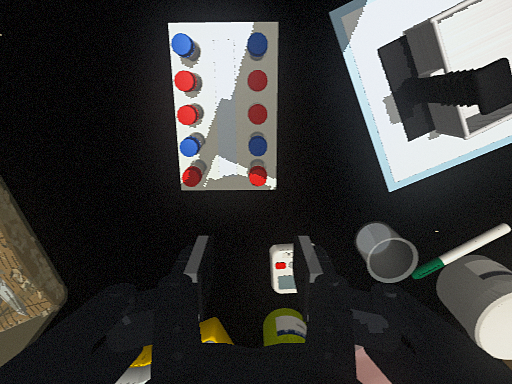

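servo_tool([
  [[-0.02,0.07,0.6],0],
  [[0,0,0.8],0],
  [[0,0,0.8],0],
  [[0,0,0.73],0],
  [[0,0,0],0],
])

```text
time_s: 5.5
position: [0.5429, -0.3016, 0.049]
ee_rot: [-0.005, 0.152, 0.988, 0.003]
force: [-0.5, 1.0, 0.6]
gripper_width: 0.0399
gripper_force: 0.0
```

servo_tool([
  [[0,0,0],0],
  [[0,0,0],0],
  [[0,0,0],0],
  [[0,0,0],0],
], jaw=5, force=30)

```text
time_s: 5.9
position: [0.5479, -0.3053, 0.0572]
ee_rot: [0.001, 0.152, 0.988, -0.001]
force: [0.3, 0.0, 0.3]
gripper_width: 0.0049
gripper_force: 0.0
```

servo_tool([
  [[0,0,-0.6],0],
  [[0,0,-0.8],0],
  [[0,0,-0.8],0],
  [[0,0,-0.75],1],
  [[0,0,0],1],
])

```text
time_s: 6.4
position: [0.5501, -0.3069, 0.2114]
ee_rot: [0.007, 0.291, 0.957, -0.003]
force: [0.7, 0.0, -0.8]
gripper_width: 0.0049
gripper_force: 0.0
```

servo_tool([
  [[0,0,0],1],
  [[0,0,0],1],
  [[0,0,0],1],
  [[0,0,0],1],
  [[0,0,0],1],
])

```text
time_s: 6.9
position: [0.5471, -0.3046, 0.2036]
ee_rot: [0.001, 0.6, 0.8, -0.0]
force: [-0.0, 0.1, -0.3]
gripper_width: 0.005
gripper_force: 0.0
```

servo_tool([
  [[0,0,0],1],
  [[0.6,0.1,0],0],
  [[0.9,0.15,0],0],
  [[0,0,0],0],
])

```text
time_s: 7.3
position: [0.5483, -0.2246, 0.2034]
ee_rot: [0.0, 0.651, 0.759, 0.001]
force: [0.8, -1.0, -0.2]
gripper_width: 0.0049
gripper_force: 0.0
```

```bash
cat > sc.py <<'E'
from go import *
def scoop(cam='wrist',show=None):
    p,d=camera(cam); C=get_calibration(cam)
    if show: save(show,p)
    g={}
    for n,z in(('scoop_grip',.115),('scoop_lip',.024),('scoop',.003)):
        L=models.landmark_of(n,cam)
        if L: g[n]=ray(cam,L[0]['position'],z,C)[:2]; print(cam,n,round(L[0]['score'],2),np.round(g[n],4))
    if 'scoop_grip' in g and 'scoop_lip' in g:
        e=g['scoop_lip']-g['scoop_grip']; a=np.degrees(np.arctan2(e[1],e[0])); u=e/np.linalg.norm(e)
        print('yaw',a.round(1),'len',np.linalg.norm(e).round(4),'origin',np.round(g['scoop_grip']+.072*u+(np.linalg.norm(e)-.147)/2*u,4))
    P=cloud(cam,d,C)
    return p,P
E
python3 - <<'E'
from sc import *
scoop('wrist','w3.png'); scoop('top')
plan([.5444,-.0127,.072],8)
E
```

```text
wrist scoop_grip 0.85 [ 0.5188 -0.1182]
wrist scoop_lip 0.46 [ 0.5144 -0.1063]
yaw 109.9 len 0.0127 origin [ 0.5171 -0.1136]
top scoop_grip 0.16 [ 0.7104 -0.0941]
top scoop_lip 0.89 [0.4956 0.0289]
top scoop 0.91 [ 0.5116 -0.0398]
yaw 150.2 len 0.2475 origin [ 0.6043 -0.0334]
yaw units 0.06 or -22.44
after yaw tool units [4.3  0.53 2.61] rows>= 5.0 | p [ 0.5481 -0.2293  0.2026] closing 8.5 j6 -0.73
```

View pics/w3.png

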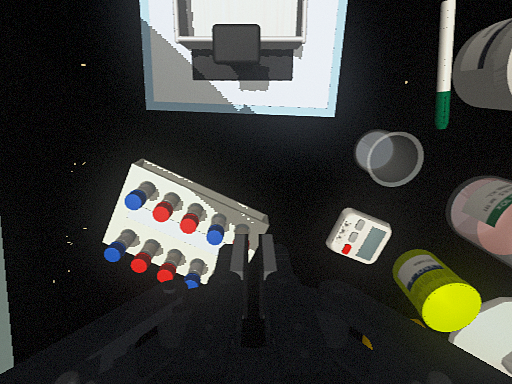

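```bash
python3 - <<'E'
from caps import *
p,d=camera('top'); C=get_calibration('top'); save('t2.png',cv2.resize(p[160:300,180:390],None,fx=3,fy=3))
o=caps('top',p,C,np.array([.482,-.32]))
for a in o: print(a[0],np.round(a[1:3],4),a[3])
print(r.state()['gripper_width'])
E
```

```text
R [ 0.4898 -0.2882] 18
R [ 0.4697 -0.3487] 20
R [ 0.441  -0.3406] 21
B [ 0.5176 -0.2959] 27
B [ 0.4982 -0.3578] 23
B [ 0.4122 -0.332 ] 20
0.0050363324519635344
```

View pics/t2.png

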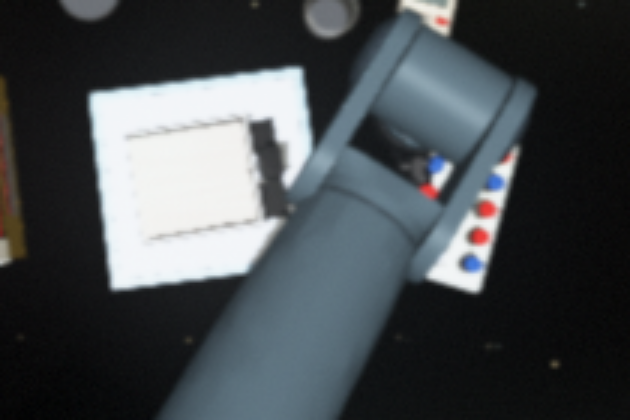

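servo_tool([
  [[-1,0,0],0],
  [[-1,0,0],0],
  [[-1,0,0],0],
  [[-0.6,0,0],0],
  [[0,0,0],0],
], jaw=40)

```text
time_s: 8.25
position: [0.574, -0.4109, 0.2018]
ee_rot: [0.0, 0.654, 0.756, -0.0]
force: [-0.9, 0.4, 1.0]
gripper_width: 0.0399
gripper_force: 0.0
```

```bash
python3 - <<'E'
from caps import *; from go import *
p,d=camera('wrist'); C=get_calibration('wrist'); save('w4.png',p)
plan([.546,-.305,.05],72.8)
o=caps('wrist',p,C,np.array([.4789,-.3176]))
for i,a in enumerate(o): print(a[0],np.round(a[1:3],4),a[3])
P=cloud('wrist',d,C); m=(P[...,2]>.06)&(P[...,2]<.1)&(np.hypot(P[...,0]-.546,P[...,1]+.305)<.013); print(m.sum(),P[m].mean(0),np.percentile(P[m][:,2],95))
E
```

```text
yaw units -8.06 or 14.44
after yaw tool units [1.15 1.81 3.04] rows>= 3.0 | p [ 0.5742 -0.4086  0.2018] closing 8.4 j6 -0.92
R [ 0.4637 -0.2783] 451
R [ 0.4914 -0.2858] 468
R [ 0.5477 -0.303 ] 360
R [ 0.4443 -0.3389] 443
R [ 0.4727 -0.3475] 387
R [ 0.5288 -0.3648] 322
B [ 0.4386 -0.2764] 69
B [ 0.5195 -0.2943] 398
B [ 0.4158 -0.3302] 486
B [ 0.5007 -0.3562] 347
388 [ 0.54735605 -0.30321285  0.07803071] 0.08046946128233311
```

View pics/w4.png

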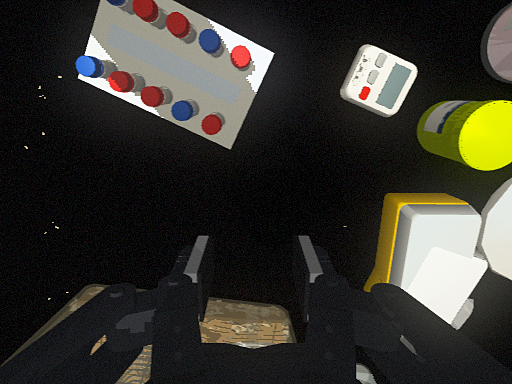

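```bash
python3 - <<'E'
from go import *
p,R=axes(); _,d=camera('wrist'); C=get_calibration('wrist'); P=(cloud('wrist',d,C)-p)@R
m=(d>0)&(abs(P[...,1])<.07)&(P[...,2]>-.08)&(P[...,2]<.03)&(abs(P[...,0])<.05)
for lo in np.arange(-.04,.02,.005):
    k=m&(P[...,2]>lo)&(P[...,2]<lo+.005)
    if k.sum()>5: print(round(lo,3),k.sum(),'x',np.round(np.percentile(P[k][:,0],[2,98]),4),'y',np.round(np.percentile(P[k][:,1],[2,50,98]),4), 'inner', np.round(abs(P[k][:,1]).min(),4))
E
```

```text
-0.04 296 x [-0.0077  0.0132] y [-0.0308 -0.0194  0.0315] inner 0.0193
-0.035 99 x [-0.0082  0.0124] y [-0.0207  0.0203  0.0211] inner 0.0194
```

servo_tool([
  [[0,0,0],0],
  [[0,0,0],0],
  [[0,0,0],0],
], jaw=18)

```text
time_s: 8.65
position: [0.575, -0.4054, 0.2029]
ee_rot: [0.0, 0.652, 0.758, 0.0]
force: [0.6, 0.2, -0.1]
gripper_width: 0.0176
gripper_force: 0.0
```

```bash
python3 - <<'E'
from go import *
p,R=axes(); im,d=camera('wrist'); C=get_calibration('wrist'); P=(cloud('wrist',d,C)-p)@R
m=(d>0)&(abs(P[...,1])<.07)&(P[...,2]>-.15)&(P[...,2]<.05)&(abs(P[...,0])<.08)
for lo in np.arange(-.08,.04,.005):
    k=m&(P[...,2]>lo)&(P[...,2]<lo+.005)
    if k.sum()>5: print(round(lo,3),k.sum(),'x',np.round(np.percentile(P[k][:,0],[2,98]),4),'y',np.round(np.percentile(P[k][:,1],[2,50,98]),4), 'inner', np.round(abs(P[k][:,1]).min(),4))
print(d[235:330:8,200].round(3), d[235:330:8,230].round(3)); t=C['R']; print('cam in tool',(-np.array(C['R']).T@np.array(C['t'])-p)@R)
print('camaxis in tool',R.T@np.array(C['R'])[2], (d>0)[230:,:].mean())
save('w5.png',im[200:,150:360])
E
```

```text
-0.08 1536 x [-0.0075  0.014 ] y [-0.0395  0.0107  0.0396] inner 0.0104
-0.075 883 x [-0.0067  0.014 ] y [-0.0337 -0.0105  0.0337] inner 0.0104
-0.07 759 x [-0.0101  0.0124] y [-0.0191  0.009   0.0194] inner 0.0088
-0.065 328 x [-0.0096  0.0118] y [-0.0163 -0.0089  0.0154] inner 0.0089
-0.06 428 x [-0.0045  0.0116] y [-0.0217  0.009   0.0221] inner 0.0089
-0.055 419 x [-0.008   0.0117] y [-0.022   0.009   0.0218] inner 0.0088
-0.05 371 x [-0.009   0.0116] y [-0.0219 -0.0089  0.0221] inner 0.0088
-0.045 336 x [-0.      0.0115] y [-0.0218  0.009   0.022 ] inner 0.0089
-0.04 297 x [-0.0082  0.0116] y [-0.0209  0.009   0.0215] inner 0.0089
-0.035 100 x [-0.0091  0.0114] y [-0.0152 -0.0089  0.0152] inner 0.0089
-0.03 15 x [-0.0074 -0.0035] y [-0.009   0.009   0.0091] inner 0.009
[0.409 0.413 0.417 0.42  0.129 0.112 0.111 0.105 0.101 0.091 0.087 0.084] [0.151 0.141 0.135 0.129 0.124 0.125 0.124 0.125 0.125 0.124 0.125 0.394]
cam in tool [ 0.07580449  0.00018802 -0.17145321]
camaxis in tool [-2.96602792e-01  3.06177253e-04  9.55000885e-01] 0.9961317978896104
```

View pics/w5.png

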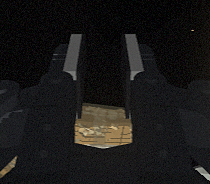

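servo_tool([
  [[0,0,0],-1],
  [[0,0,0],-1],
  [[0,0,0],-1],
  [[0,0,0],-1],
  [[0,0,0],-1],
], jaw=40)

```text
time_s: 9.2
position: [0.5749, -0.4059, 0.2028]
ee_rot: [0.0, 0.351, 0.936, -0.0]
force: [-0.6, -0.5, -0.3]
gripper_width: 0.0397
gripper_force: 0.0
```

servo_tool([
  [[0,0,0],-1],
  [[0,0,0],-1],
  [[0,0,0],-1],
  [[0.5,0.8,0],0],
  [[0.6,0.8,0],0],
])

```text
time_s: 9.7
position: [0.5461, -0.3129, 0.2021]
ee_rot: [0.0, 0.152, 0.988, 0.0]
force: [-0.3, 0.9, 0.6]
gripper_width: 0.0397
gripper_force: 0.0
```

servo_tool([
  [[0,0,0],0],
  [[0,0,0],0],
  [[0,0,0],0],
  [[0,0,0],0],
])

```text
time_s: 10.1
position: [0.5469, -0.3148, 0.2033]
ee_rot: [0.001, 0.152, 0.988, -0.0]
force: [-1.3, 0.1, -0.6]
gripper_width: 0.0401
gripper_force: 0.0
```

```bash
python3 - <<'E'
from go import *
plan([.5465,-.304,.035],72.8)
E
```

```text
yaw units -0.04 or 22.46
after yaw tool units [0.08 0.21 3.36] rows>= 1.0 | p [ 0.5469 -0.3148  0.2033] closing 72.5 j6 -1.97
```

servo_tool([
  [[0.08,0.21,0.36],0],
  [[0,0,0.8],0],
  [[0,0,0.9],0],
  [[0,0,0.8],0],
  [[0,0,0.5],0],
])

```text
time_s: 10.6
position: [0.5444, -0.3022, 0.031]
ee_rot: [-0.002, 0.152, 0.988, 0.001]
force: [0.1, -0.2, -0.5]
gripper_width: 0.0399
gripper_force: 0.0
```

servo_tool([
  [[0,0,0],0],
  [[0,0,0],0],
  [[0,0,0],0],
])

```text
time_s: 10.9
position: [0.5473, -0.304, 0.0371]
ee_rot: [0.002, 0.152, 0.988, -0.001]
force: [0.3, 0.1, 0.4]
gripper_width: 0.0399
gripper_force: 0.0
```

servo_tool([
  [[0,0,0],0],
  [[0,0,0],0],
  [[0,0,0],0],
  [[0,0,0],0],
], jaw=5, force=30)

```text
time_s: 11.3
position: [0.5468, -0.3033, 0.0364]
ee_rot: [0.001, 0.152, 0.988, -0.001]
force: [0.1, -0.1, 5.6]
gripper_width: 0.0166
gripper_force: 29.3
```

servo_tool([
  [[0,0,-0.5],0],
  [[0,0,-0.9],0],
  [[0,0,-0.9],0],
  [[0,0,-0.7],1],
  [[0,0,-0.4],1],
])

```text
time_s: 11.8
position: [0.5468, -0.3031, 0.2088]
ee_rot: [0.002, 0.291, 0.957, -0.001]
force: [-0.0, -0.5, -0.0]
gripper_width: 0.0165
gripper_force: 29.5
```

servo_tool([
  [[0,0,0],1],
  [[0,0,0],1],
  [[0,0,0],1],
  [[0,0,0],1],
  [[0,0,0],1],
])

```text
time_s: 12.3
position: [0.5455, -0.3021, 0.2043]
ee_rot: [-0.0, 0.6, 0.8, 0.0]
force: [-0.0, -0.8, 0.5]
gripper_width: 0.0165
gripper_force: 29.5
```

servo_tool([
  [[0,0,0],1],
  [[0.6,0.1,0],0],
  [[0.9,0.15,0],0],
  [[0,0,0],0],
  [[0,0,0],0],
])

```text
time_s: 12.8
position: [0.5469, -0.2256, 0.2046]
ee_rot: [-0.0, 0.652, 0.758, -0.0]
force: [0.7, 0.4, 0.6]
gripper_width: 0.0164
gripper_force: 29.5
```

```bash
python3 - <<'E'
from go import *
p,R=axes(); im,d=camera('wrist'); C=get_calibration('wrist'); P=(cloud('wrist',d,C)-p)@R
m=(d>0)&(abs(P[...,1])<.0085)&(P[...,2]>-.1)&(P[...,2]<.08)&(abs(P[...,0])<.04)
for lo in np.arange(-.09,.08,.005):
    k=m&(P[...,2]>lo)&(P[...,2]<lo+.005)
    if k.sum()>5: print(round(lo,3),k.sum(),'x',np.round(np.percentile(P[k][:,0],[2,98]),4),'y',np.round(np.percentile(P[k][:,1],[2,50,98]),4),'rgb',np.median(im[k],0))
save('w6.png',im)
plan([.5444,-.0127,.05],8)
E
```

```text
-0.07 94 x [-0.011   0.0105] y [-0.0085  0.0081  0.0085] rgb [27. 23. 24.]
-0.065 96 x [-0.011   0.0107] y [-0.0083 -0.0082  0.0083] rgb [25. 21. 22.]
-0.06 86 x [-0.0064  0.0108] y [-0.0083  0.0081  0.0084] rgb [24. 21. 23.]
-0.055 78 x [-0.0111  0.0108] y [-0.0084 -0.0082  0.0083] rgb [21.5 20.  20. ]
-0.05 59 x [-0.0106  0.0107] y [-0.0083 -0.0082  0.0082] rgb [28. 25. 25.]
-0.045 1059 x [-0.009   0.0072] y [-0.0082  0.0002  0.0082] rgb [125.  25.  22.]
-0.04 190 x [-0.0103  0.0104] y [-0.0083 -0.0003  0.0082] rgb [88.  26.5 25. ]
-0.035 217 x [0.0026 0.0092] y [-0.0083 -0.0003  0.0082] rgb [88. 27. 25.]
-0.03 42 x [0.0034 0.0082] y [-0.0074  0.0002  0.0079] rgb [89.5 24.  24.5]
-0.025 128 x [0.001  0.0071] y [-0.0078 -0.0008  0.0068] rgb [101.5 100.   97. ]
-0.02 107 x [0.0018 0.0073] y [-0.008  -0.0003  0.0071] rgb [105.  99.  90.]
-0.015 102 x [0.0012 0.0072] y [-0.0081 -0.0003  0.0074] rgb [104.  99.  89.]
-0.01 91 x [0.0015 0.0074] y [-0.0083 -0.0009  0.0067] rgb [105.  99.  90.]
-0.005 52 x [0.002 0.007] y [-0.0075 -0.001   0.0067] rgb [93.5 94.  90. ]
0.0 76 x [0.0013 0.0067] y [-0.008  -0.0013  0.0059] rgb [87. 91. 89.]
0.005 68 x [0.0016 0.0067] y [-0.0079 -0.0007  0.0064] rgb [86.  90.5 88. ]
0.01 61 x [0.0018 0.0067] y [-0.008  -0.001   0.0058] rgb [86. 90. 88.]
0.015 59 x [0.001  0.0067] y [-0.0081 -0.0011  0.0061] rgb [87. 91. 88.]
0.02 52 x [0.0012 0.0066] y [-0.0084 -0.0014  0.0056] rgb [91.  94.  92.5]
yaw units 0.07 or -22.43
after yaw tool units [4.24 0.55 3.09] rows>= 5.0 | p [ 0.5469 -0.2265  0.2046] closing 8.6 j6 -0.73
```

View pics/w6.png

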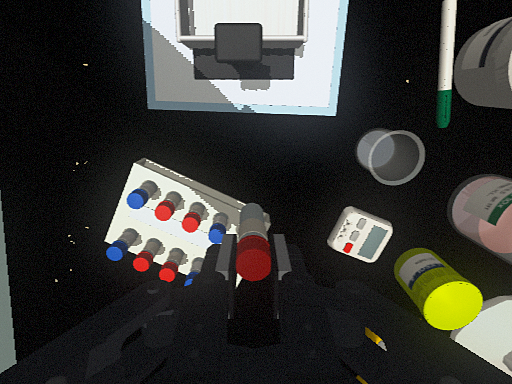

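servo_tool([
  [[0.85,0.11,0],0.05],
  [[0.85,0.11,0],0],
  [[0.85,0.11,0],0],
  [[0.85,0.11,0],0],
  [[0.85,0.11,0],0],
])

```text
time_s: 13.35
position: [0.544, -0.0118, 0.2047]
ee_rot: [0.0, 0.656, 0.755, 0.0]
force: [0.4, 0.1, -0.0]
gripper_width: 0.0165
gripper_force: 29.5
```

servo_tool([
  [[0,0,0.3],0],
  [[0,0,0.9],0],
  [[0,0,0.9],0],
  [[0,0,0.6],0],
  [[0,0,0.2],0],
])

```text
time_s: 13.85
position: [0.541, -0.0129, 0.0553]
ee_rot: [-0.003, 0.656, 0.755, -0.002]
force: [-0.1, 0.2, -0.0]
gripper_width: 0.0165
gripper_force: 29.5
```

servo_tool([
  [[0,0,0],0],
  [[0,0,0],0],
  [[0,0,0],0],
])

```text
time_s: 14.15
position: [0.5457, -0.0129, 0.0619]
ee_rot: [0.002, 0.655, 0.755, 0.001]
force: [-0.1, 0.6, 0.2]
gripper_width: 0.0164
gripper_force: 29.5
```

```bash
python3 - <<'E'
from sc import *
plan([.5444,-.0127,.052],8)
p,R=axes(); im,d=camera('wrist'); C=get_calibration('wrist'); P=cloud('wrist',d,C); np.save('Pd.npy',P)
save('w7.png',im)
u=np.array([-.139,.99]);v=np.array([-.99,-.139]); Q=P[...,:2]-np.array([.509,-.048]); a=Q@u; b=Q@v
for n,m in (('walltop',(P[...,2]>.044)&(P[...,2]<.064)&(abs(a)<.1)&(abs(b)<.09)),):
    print(n,m.sum(),np.percentile(a[m],[1,99]).round(3),np.percentile(b[m],[1,10,90,99]).round(4))
    for s in (1,-1):
        k=m&(b*s>.045)
        if k.sum()>30: print(s,'side fit',np.polyfit(a[k],b[k],1))
E
```

```text
yaw units 0.01 or -22.49
after yaw tool units [ 0.01 -0.03  0.2 ] rows>= 1.0 | p [ 0.5457 -0.0129  0.0619] closing 8.1 j6 -0.37
walltop 4396 [-0.055  0.075] [-0.0599 -0.0574  0.0585  0.0605]
1 side fit [0.01873857 0.05708305]
-1 side fit [-0.04743762 -0.05478568]
```

servo_tool([
  [[0,0,0.2],0],
  [[0,0,0],0],
  [[0,0,0],0],
])

```text
time_s: 14.5
position: [0.5441, -0.0122, 0.0498]
ee_rot: [0.0, 0.655, 0.755, 0.0]
force: [-0.3, -0.5, 2.0]
gripper_width: 0.0163
gripper_force: 29.6
```

servo_tool([
  [[0,0,0],0],
  [[0,0,0],0],
  [[0,0,0],0],
  [[0,0,0],0],
  [[0,0,0],0],
], jaw=36)

```text
time_s: 15.0
position: [0.5437, -0.0121, 0.0495]
ee_rot: [-0.0, 0.655, 0.755, -0.0]
force: [-0.0, 0.5, 0.3]
gripper_width: 0.0362
gripper_force: 0.0
```

servo_tool([
  [[0,0,-0.5],0],
  [[0,0,-0.8],0],
  [[0,0,-0.8],0],
  [[0,0,-0.8],0],
  [[-0.5,0,0],0],
])

```text
time_s: 15.5
position: [0.551, -0.0363, 0.2018]
ee_rot: [0.005, 0.654, 0.757, 0.003]
force: [0.6, -0.7, 0.6]
gripper_width: 0.0359
gripper_force: 0.0
```

servo_tool([
  [[-1,0,0],0],
  [[-1,0,0],0],
  [[-1,0,0],0],
  [[0,0,0],0],
])

```text
time_s: 15.9
position: [0.5687, -0.1908, 0.1947]
ee_rot: [0.001, 0.657, 0.753, -0.0]
force: [0.0, 0.3, -0.3]
gripper_width: 0.0358
gripper_force: 0.0
```

```bash
python3 - <<'E'
from go import *
im,d=camera('wrist'); save('w8.png',im)
plan([.4905,-.287,.035],72.8)
E
```

```text
yaw units -8.11 or 14.39
after yaw tool units [ 0.9  -2.35  3.19] rows>= 3.0 | p [ 0.5685 -0.188   0.1944] closing 7.9 j6 -0.65
```

View pics/w8.png

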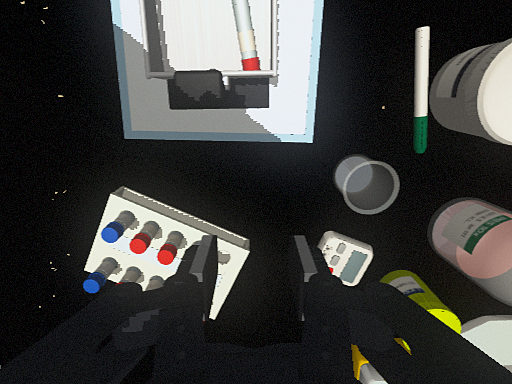

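servo_tool([
  [[0,0,0],-1],
  [[0,0,0],-1],
  [[0,0,0],-1],
  [[0,0,0],-1],
  [[0,0,0],-1],
], jaw=40)

```text
time_s: 16.45
position: [0.5684, -0.1838, 0.1944]
ee_rot: [-0.0, 0.354, 0.935, 0.0]
force: [0.7, -0.1, 1.0]
gripper_width: 0.0397
gripper_force: 0.0
```

servo_tool([
  [[0,0,0],-1],
  [[0,0,0],-1],
  [[0,0,0],-1.0],
  [[0,0,0],-0.11],
  [[0.3,-0.78,0],0],
])

```text
time_s: 16.95
position: [0.5442, -0.2151, 0.1946]
ee_rot: [0.0, 0.146, 0.989, 0.001]
force: [0.1, -1.8, 1.0]
gripper_width: 0.04
gripper_force: 0.0
```

servo_tool([
  [[0.3,-0.78,0],0],
  [[0.3,-0.79,0],0],
  [[0,0,0],0],
  [[0,0,0],0],
  [[0,0,0],0],
])

```text
time_s: 17.45
position: [0.4917, -0.2835, 0.1946]
ee_rot: [0.0, 0.148, 0.989, 0.0]
force: [-0.2, 0.7, -0.1]
gripper_width: 0.04
gripper_force: 0.0
```

```bash
python3 -c "
from go import *
plan([.490,-.287,.035],72.8)"
```

```text
yaw units 0.03 or -22.47
after yaw tool units [ 0.01 -0.08  3.19] rows>= 1.0 | p [ 0.4917 -0.2835  0.1946] closing 73.0 j6 -2.0
```

servo_tool([
  [[0.01,-0.08,0.3],0],
  [[0,0,0.8],0],
  [[0,0,0.9],0],
  [[0,0,0.8],0],
  [[0,0,0.39],0],
])

```text
time_s: 17.95
position: [0.4872, -0.285, 0.0296]
ee_rot: [-0.003, 0.147, 0.989, 0.002]
force: [-0.8, 0.2, -0.1]
gripper_width: 0.0403
gripper_force: 0.0
```

servo_tool([
  [[0,0,0],0],
  [[0,0,0],0],
  [[0,0,0],0],
])

```text
time_s: 18.25
position: [0.4908, -0.2889, 0.0367]
ee_rot: [0.001, 0.147, 0.989, -0.001]
force: [-0.0, -0.3, 1.0]
gripper_width: 0.0402
gripper_force: 0.0
```

servo_tool([
  [[0,0,0],0],
  [[0,0,0],0],
  [[0,0,0],0],
  [[0,0,0],0],
], jaw=5)

```text
time_s: 18.65
position: [0.4904, -0.2891, 0.0365]
ee_rot: [0.001, 0.148, 0.989, -0.001]
force: [0.2, 0.6, 6.2]
gripper_width: 0.0166
gripper_force: 29.5
```

servo_tool([
  [[0,0,-0.5],0],
  [[0,0,-0.9],0],
  [[0,0,-0.9],0],
  [[0,0,-0.7],1],
  [[0,0,-0.4],1],
])

```text
time_s: 19.15
position: [0.4905, -0.2891, 0.2088]
ee_rot: [0.002, 0.287, 0.958, -0.001]
force: [0.0, -0.7, -0.9]
gripper_width: 0.0164
gripper_force: 29.3
```

servo_tool([
  [[0,0,0],1],
  [[0,0,0],1],
  [[0,0,0],1],
  [[0,0,0],1],
  [[0,0,0],1],
])

```text
time_s: 19.65
position: [0.4892, -0.288, 0.2046]
ee_rot: [-0.0, 0.597, 0.802, 0.0]
force: [0.3, 0.1, -0.0]
gripper_width: 0.0165
gripper_force: 29.3
```

servo_tool([
  [[0,0,0],1],
  [[0.6,0.16,0],0.12],
  [[0.93,0.25,0],0],
  [[0.93,0.25,0],0],
  [[0.93,0.25,0],0],
])

```text
time_s: 20.15
position: [0.5099, -0.1123, 0.2047]
ee_rot: [-0.0, 0.656, 0.755, -0.0]
force: [1.1, -0.1, -0.7]
gripper_width: 0.0162
gripper_force: 29.3
```

servo_tool([
  [[0.93,0.25,0],0],
  [[0.93,0.25,0],0],
  [[0,0,0],0],
  [[0,0,0],0],
  [[0,0,0],0],
])

```text
time_s: 20.65
position: [0.5219, -0.0191, 0.2049]
ee_rot: [-0.0, 0.656, 0.755, -0.0]
force: [1.0, 0.1, 0.3]
gripper_width: 0.0166
gripper_force: 29.3
```

```bash
python3 -c "
from go import *
plan([.5246,-.0155,.050],8)"
```

```text
yaw units -0.0 or 22.5
after yaw tool units [0.06 0.07 3.1 ] rows>= 1.0 | p [ 0.5219 -0.0191  0.2049] closing 8.0 j6 -0.39
```

```bash
cat > wall.py <<'E'
from sc import *
def wall(o=(.509,-.048),yaw=98.):
    "scoop pose from top rims in wrist depth, as offsets from the guess"
    im,d=camera('wrist'); P=cloud('wrist',d); o=np.array(o)
    t=np.radians(yaw); u=np.array([np.cos(t),np.sin(t)]); v=np.array([-u[1],u[0]])
    Q=P[...,:2]-o; a,b=Q@u,Q@v
    m=(d>0)&(P[...,2]>.045)&(P[...,2]<.064)&(abs(a)<.12)&(abs(b)<.12)
    if m.sum()<50: print('no rim'); return
    print('rim n',m.sum(),'a',np.percentile(a[m],[1,99]).round(4),'b',np.percentile(b[m],[1,99]).round(4),'want -.058 .075 +-.060')
    return im,P
E
python3 -c "
from wall import *
wall()"
```

```text
rim n 1300 a [-0.1176  0.0281] b [-0.1004  0.0279] want -.058 .075 +-.060
```

```bash
python3 - <<'E'
from wall import *
im,d=camera('wrist'); save('w9.png',im); scoop('top','t9.png'); scoop('scene')
a=cv2.imread('pics/w9.png'); b=cv2.imread('pics/t9.png')[140:300,160:360]; b=cv2.resize(b,None,fx=1.44,fy=1.44)
o=np.zeros((384,800,3),np.uint8); o[:,:512]=a; o[:b.shape[0],512:512+b.shape[1]]=b; cv2.imwrite('pics/c9.png',o)
E
```

```text
top scoop_grip 0.6 [ 0.5513 -0.1623]
top scoop 0.65 [ 0.5333 -0.1044]
scene scoop_grip 0.86 [ 0.5492 -0.1688]
scene scoop_lip 0.82 [ 0.5618 -0.0139]
scene scoop 0.76 [ 0.5532 -0.087 ]
yaw 85.4 len 0.1554 origin [ 0.5553 -0.0929]
```

View pics/c9.png

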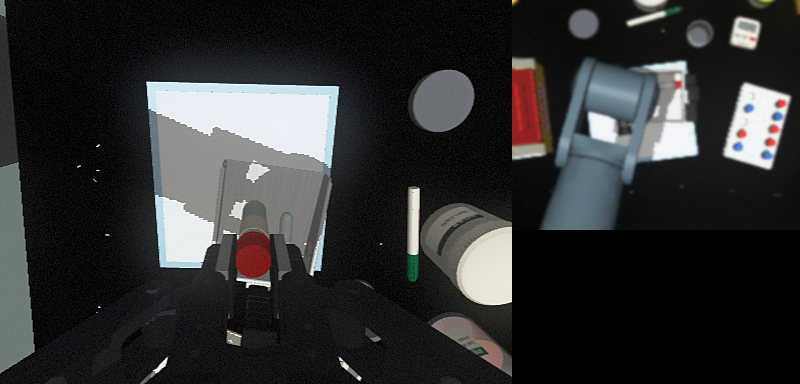

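servo_tool([
  [[-0.8,0.2,0],0],
  [[-1,0.2,0],0],
  [[-1,0.2,0],0],
  [[-0.8,0,0],0],
  [[0,0,0],0],
])

```text
time_s: 21.65
position: [0.5767, -0.1952, 0.2049]
ee_rot: [0.0, 0.658, 0.753, -0.0]
force: [-0.9, 0.7, 0.6]
gripper_width: 0.0165
gripper_force: 29.4
```

servo_tool([
  [[0,0,0],0],
  [[0,0,0],0],
])

```text
time_s: 21.85
position: [0.5761, -0.1896, 0.2049]
ee_rot: [-0.0, 0.655, 0.755, 0.0]
force: [0.7, -0.1, 0.2]
gripper_width: 0.0164
gripper_force: 29.4
```

```bash
cat > pose.py <<'E'
from sc import *
from scipy.optimize import least_squares
def pose(guess=None):
    "scoop x,y,yaw(deg): wrist depth points on the rims (z .048-.062 world) fitted to the U outline"
    im,d=camera('wrist'); P=cloud('wrist',d); g=[]
    L=models.landmark_of('scoop','wrist'); S=models.silhouettes('scoop','wrist')
    if not S: print('no scoop'); return
    m=cv2.dilate(S[0]['pixels'].astype(np.uint8),np.ones((5,5)))>0
    m&=(d>0)&(P[...,2]>.0475)&(P[...,2]<.0615); X=P[m][:,:2]
    if guess is None: guess=[*X.mean(0),90]
    def f(q):
        t=np.radians(q[2]); u=np.array([np.cos(t),np.sin(t)]); Q=X-q[:2]; a=Q@u; b=Q@np.array([-u[1],u[0]])
        side=np.hypot(abs(b)-.0585,np.maximum(0,np.maximum(-.058-a,a-.075))); back=np.hypot(a+.0565,np.maximum(0,abs(b)-.06))
        return np.minimum(side,back)
    best=min((least_squares(f,[guess[0]+dx,guess[1]+dy,guess[2]+w],loss='soft_l1',f_scale=.003,x_scale=[.01,.01,5]) for dx in(-.02,0,.02) for dy in(-.02,0,.02) for w in(-8,0,8)),key=lambda s:s.cost)
    print('scoop',np.round(best.x,4),'n',len(X),'med',np.median(f(best.x)).round(4)); 
    return best.x,im,P,X
E
python3 - <<'E'
from pose import *
q,im,P,X=pose([.5525,-.092,86]); save('w10.png',im)
for c in('wrist','top','scene'): 
    if c!='wrist': camera(c)
    for n,z in(('scoop_grip',.115),('scoop_lip',.024)):
        for L in models.landmark_of(n,c)[:1]: print(c,n,round(L['score'],2),ray(c,L['position'],z).round(4))
plan([.55,-.06,.05],8)
E
```

```text
scoop [ 0.5479 -0.0944 89.8929] n 2122 med 0.0014
wrist scoop_grip 0.59 [ 0.5488 -0.1645  0.115 ]
top scoop_grip 0.93 [ 0.5532 -0.1587  0.115 ]
top scoop_lip 0.58 [ 0.5586 -0.0131  0.024 ]
scene scoop_grip 0.7 [ 0.5553 -0.1622  0.115 ]
scene scoop_lip 0.76 [ 0.5564 -0.0186  0.024 ]
yaw units 0.01 or -22.49
after yaw tool units [ 2.66 -0.16  3.1 ] rows>= 3.0 | p [ 0.5763 -0.1904  0.2051] closing 8.1 j6 -0.65
```

View pics/w10.png

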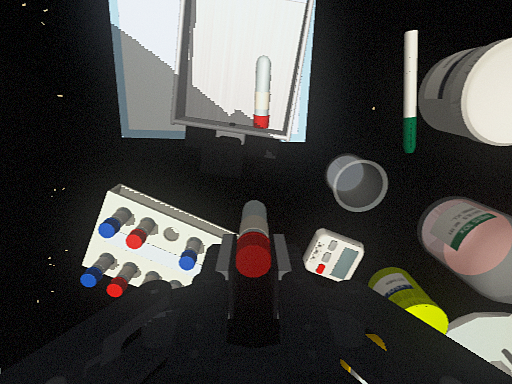

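servo_tool([
  [[0.6,-0.07,0],0],
  [[0.9,-0.1,0],0],
  [[0.7,-0.09,0],0],
  [[0.39,-0.05,0],0],
  [[0,0,0],0],
])

```text
time_s: 22.9
position: [0.5425, -0.0628, 0.2052]
ee_rot: [0.0, 0.655, 0.756, 0.0]
force: [1.0, -1.1, 0.3]
gripper_width: 0.0162
gripper_force: 29.4
```

servo_tool([
  [[0,0,0.4],0],
  [[0,0,0.8],0],
  [[0,0,0.8],0],
  [[0,0,0.6],0],
  [[0,0,0.3],0],
])

```text
time_s: 23.4
position: [0.5413, -0.0652, 0.057]
ee_rot: [-0.002, 0.656, 0.755, -0.001]
force: [-1.5, 0.5, -0.2]
gripper_width: 0.0164
gripper_force: 29.4
```

servo_tool([
  [[0,0,0],0],
  [[0,0,0.15],0],
  [[0,0,0.05],0],
  [[0,0,0],0],
])

```text
time_s: 23.8
position: [0.5436, -0.0648, 0.051]
ee_rot: [0.001, 0.656, 0.755, 0.0]
force: [0.3, -0.2, 0.1]
gripper_width: 0.0164
gripper_force: 29.4
```

servo_tool([
  [[0,0,0],0],
  [[0,0,0],0],
  [[0,0,0],0],
  [[0,0,0],0],
  [[0,0,0],0],
], jaw=36)

```text
time_s: 24.3
position: [0.5429, -0.0645, 0.0502]
ee_rot: [0.0, 0.656, 0.755, 0.0]
force: [0.0, 0.6, -1.0]
gripper_width: 0.0359
gripper_force: 0.0
```

servo_tool([
  [[0,0,-0.5],0],
  [[0,0,-0.8],0],
  [[0,0,-0.8],0],
  [[0,0,-0.8],0],
  [[-0.5,0,0],-1],
])

```text
time_s: 24.8
position: [0.5499, -0.089, 0.2024]
ee_rot: [0.006, 0.599, 0.801, 0.002]
force: [1.2, -0.3, 0.7]
gripper_width: 0.0361
gripper_force: 0.0
```

servo_tool([
  [[0,0,0],-1],
  [[0,0,0],-1],
  [[0,0,0],-1],
  [[0,0,0],-1],
  [[0,0,0],-1],
], jaw=40)

```text
time_s: 25.3
position: [0.5463, -0.0893, 0.195]
ee_rot: [-0.0, 0.289, 0.957, 0.0]
force: [0.6, 1.0, -0.4]
gripper_width: 0.04
gripper_force: 0.0
```

servo_tool([
  [[0,0,0],-1],
  [[0,0,0],-1.0],
  [[0,-0.8,0],0],
  [[0.3,-0.9,0],0],
  [[0.2,-0.7,0],0],
])

```text
time_s: 25.8
position: [0.4845, -0.197, 0.195]
ee_rot: [-0.0, 0.156, 0.988, -0.0]
force: [0.6, -0.2, 0.2]
gripper_width: 0.04
gripper_force: 0.0
```

servo_tool([
  [[0,0,0],0],
  [[0,0,0],0],
  [[0,0,0],0],
])

```text
time_s: 26.1
position: [0.4859, -0.1952, 0.1951]
ee_rot: [0.0, 0.156, 0.988, 0.0]
force: [-0.2, 0.2, 0.5]
gripper_width: 0.0396
gripper_force: 0.0
```

```bash
python3 -c "
from go import *
plan([.462,-.2785,.035],72.8)"
```

```text
yaw units -0.09 or 22.41
after yaw tool units [-0.04 -1.73  3.2 ] rows>= 2.0 | p [ 0.4859 -0.1952  0.1951] closing 72.1 j6 -1.86
```

servo_tool([
  [[-0.02,-0.86,0],-0.09],
  [[-0.02,-0.87,0],0],
  [[0,0,0.5],0],
  [[0,0,0.8],0],
  [[0,0,0.8],0],
])

```text
time_s: 26.6
position: [0.4625, -0.2786, 0.0896]
ee_rot: [0.001, 0.149, 0.989, -0.001]
force: [-0.0, -0.2, -0.1]
gripper_width: 0.0398
gripper_force: 0.0
```

servo_tool([
  [[0,0,0.7],0],
  [[0,0,0.4],0],
  [[0,0,0],0],
  [[0,0,0],0],
  [[0,0,0],0],
])

```text
time_s: 27.1
position: [0.4629, -0.2795, 0.037]
ee_rot: [0.001, 0.149, 0.989, -0.001]
force: [-0.0, 0.3, 0.3]
gripper_width: 0.0402
gripper_force: 0.0
```

servo_tool([
  [[0,0,0],0],
  [[0,0,0],0],
  [[0,0,0],0],
  [[0,0,0],0],
], jaw=5)

```text
time_s: 27.5
position: [0.4622, -0.2796, 0.0364]
ee_rot: [0.001, 0.15, 0.989, -0.001]
force: [0.7, -0.5, 5.6]
gripper_width: 0.0168
gripper_force: 29.6
```

servo_tool([
  [[0,0,-0.5],0],
  [[0,0,-0.9],0],
  [[0,0,-0.9],0],
  [[0,0,-0.7],1],
  [[0,0,-0.4],1],
])

```text
time_s: 28.0
position: [0.4622, -0.2796, 0.2087]
ee_rot: [0.002, 0.289, 0.957, -0.001]
force: [-0.8, -0.2, 0.3]
gripper_width: 0.0166
gripper_force: 29.4
```

servo_tool([
  [[0,0,0],1],
  [[0,0,0],1],
  [[0,0,0],1],
  [[0,0,0],1],
  [[0,0,0],1],
])

```text
time_s: 28.5
position: [0.461, -0.2785, 0.2046]
ee_rot: [-0.001, 0.599, 0.801, 0.0]
force: [-0.4, 0.6, 0.4]
gripper_width: 0.0167
gripper_force: 29.4
```

servo_tool([
  [[0,0,0],1],
  [[0.6,0.3,0],0.1],
  [[0.8,0.35,0],0],
  [[0,0,0],0],
  [[0,0,0],0],
])

```text
time_s: 29.0
position: [0.4833, -0.2041, 0.2048]
ee_rot: [-0.0, 0.656, 0.755, -0.0]
force: [0.4, -0.5, -0.3]
gripper_width: 0.0166
gripper_force: 29.4
```

```bash
python3 - <<'E'
from pose import *
plan([.523,-.064,.05],8)
pose([.5479,-.0944,90])
E
```

```text
yaw units 0.01 or -22.49
after yaw tool units [2.66 1.18 3.1 ] rows>= 3.0 | p [ 0.4833 -0.2041  0.2048] closing 8.1 j6 -0.76
scoop [ 0.5471 -0.096  89.67  ] n 2261 med 0.0012
```

servo_tool([
  [[0.6,0.27,0],0],
  [[0.9,0.4,0],0],
  [[0.76,0.34,0],0],
  [[0.4,0.17,0],0],
  [[0,0,0],0],
])

```text
time_s: 29.65
position: [0.5237, -0.0636, 0.205]
ee_rot: [-0.0, 0.655, 0.755, 0.0]
force: [-0.3, -0.3, -0.2]
gripper_width: 0.0165
gripper_force: 29.4
```

servo_tool([
  [[0,0,0.4],0],
  [[0,0,0.8],0],
  [[0,0,0.8],0],
  [[0,0,0.6],0],
  [[0,0,0.3],0],
])

```text
time_s: 30.15
position: [0.5212, -0.0659, 0.057]
ee_rot: [-0.002, 0.657, 0.754, -0.001]
force: [-0.3, 0.3, -1.0]
gripper_width: 0.0165
gripper_force: 29.4
```

servo_tool([
  [[0,0,0],0],
  [[0,0,0.15],0],
  [[0,0,0.05],0],
  [[0,0,0],0],
])

```text
time_s: 30.55
position: [0.5241, -0.0653, 0.0509]
ee_rot: [0.001, 0.656, 0.755, 0.0]
force: [-0.5, 0.7, -1.1]
gripper_width: 0.0161
gripper_force: 29.4
```

servo_tool([
  [[0,0,0],0],
  [[0,0,0],0],
  [[0,0,0],0],
  [[0,0,0],0],
  [[0,0,0],0],
], jaw=36)

```text
time_s: 31.05
position: [0.5234, -0.0649, 0.0502]
ee_rot: [0.0, 0.656, 0.755, 0.0]
force: [0.5, -0.7, 0.3]
gripper_width: 0.036
gripper_force: 0.0
```

servo_tool([
  [[0,0,-0.5],0],
  [[0,0,-0.8],0],
  [[0,0,-0.8],0],
  [[0,0,-0.8],0],
  [[-0.5,0,0],-1],
])

```text
time_s: 31.55
position: [0.5304, -0.0895, 0.2022]
ee_rot: [0.006, 0.599, 0.8, 0.002]
force: [1.0, -0.6, 0.4]
gripper_width: 0.036
gripper_force: 0.0
```

servo_tool([
  [[0,0,0],-1],
  [[0,0,0],-1],
  [[0,0,0],-1],
  [[0,0,0],-1],
  [[0,0,0],-1],
], jaw=40)

```text
time_s: 32.05
position: [0.5268, -0.0897, 0.195]
ee_rot: [-0.0, 0.29, 0.957, 0.0]
force: [-0.4, 0.0, 0.3]
gripper_width: 0.0405
gripper_force: 0.0
```

servo_tool([
  [[0,0,0],-1],
  [[0,0,0],-1.1],
  [[-0.2,-0.6,0],0],
  [[-0.28,-0.9,0],0],
  [[-0.28,-0.9,0],0],
])

```text
out of range
```

servo_tool([
  [[-0.28,-0.9,0],0],
  [[-0.28,-0.9,0],0],
  [[-0.28,-0.9,0],0],
  [[0,0,0],0],
  [[0,0,0],0],
])

```text
time_s: 32.55
position: [0.4857, -0.2258, 0.195]
ee_rot: [-0.0, 0.294, 0.956, 0.0]
force: [0.2, 0.9, 0.5]
gripper_width: 0.0398
gripper_force: 0.0
```

```bash
python3 -c "
from go import *
plan([.5275,-.3665,.035],72.8)"
```

```text
yaw units -2.12 or 20.38
after yaw tool units [-1.63 -2.44  3.2 ] rows>= 3.0 | p [ 0.4857 -0.2258  0.195 ] closing 55.8 j6 -1.62
```

servo_tool([
  [[0,0,0],-1],
  [[0,0,0],-1],
  [[-0.2,-0.3,0],-0.12],
  [[-0.48,-0.7,0],0],
  [[-0.48,-0.72,0],0],
])

```text
time_s: 33.05
position: [0.5173, -0.3234, 0.1952]
ee_rot: [0.0, 0.147, 0.989, 0.0]
force: [0.3, -0.5, 0.4]
gripper_width: 0.0401
gripper_force: 0.0
```

servo_tool([
  [[-0.47,-0.72,0],0],
  [[0,0,0],0],
  [[0,0,0.5],0],
  [[0,0,0.8],0],
  [[0,0,0.8],0],
])

```text
time_s: 33.55
position: [0.5291, -0.3642, 0.0897]
ee_rot: [0.001, 0.147, 0.989, -0.0]
force: [0.2, -0.0, 0.1]
gripper_width: 0.0402
gripper_force: 0.0
```

servo_tool([
  [[0,0,0.7],0],
  [[0,0,0.4],0],
  [[0,0,0],0],
  [[0,0,0],0],
  [[0,0,0],0],
])

```text
time_s: 34.05
position: [0.5294, -0.3661, 0.0374]
ee_rot: [0.001, 0.148, 0.989, -0.001]
force: [0.6, -0.7, -0.5]
gripper_width: 0.0397
gripper_force: 0.0
```

servo_tool([
  [[0,0,0],0],
  [[0,0,0],0],
  [[0,0,0],0],
  [[0,0,0],0],
], jaw=5)

```text
time_s: 34.45
position: [0.5288, -0.3665, 0.0367]
ee_rot: [0.001, 0.148, 0.989, -0.001]
force: [0.3, 0.3, 5.8]
gripper_width: 0.0163
gripper_force: 29.4
```

servo_tool([
  [[0,0,-0.5],0],
  [[0,0,-0.9],0],
  [[0,0,-0.9],0],
  [[0,0,-0.7],1],
  [[0,0,-0.4],1],
])

```text
time_s: 34.95
position: [0.5288, -0.3667, 0.2092]
ee_rot: [0.002, 0.287, 0.958, -0.001]
force: [0.0, 0.7, 0.0]
gripper_width: 0.0162
gripper_force: 29.4
```

servo_tool([
  [[0,0,0],1],
  [[0,0,0],1],
  [[0,0,0],1],
  [[0,0,0],1],
  [[0,0,0],1],
])

```text
time_s: 35.45
position: [0.5276, -0.3655, 0.2046]
ee_rot: [-0.0, 0.598, 0.802, 0.0]
force: [-0.7, -0.6, -0.4]
gripper_width: 0.0165
gripper_force: 29.4
```

servo_tool([
  [[0,0,0],1],
  [[0.6,0,0],0.1],
  [[0.95,0.05,0],0],
  [[0.95,0.1,0],0],
  [[0.9,0.1,0],0],
])

```text
time_s: 35.95
position: [0.5151, -0.1939, 0.2046]
ee_rot: [-0.0, 0.656, 0.755, 0.0]
force: [1.1, 0.0, 0.4]
gripper_width: 0.0162
gripper_force: 29.4
```

```bash
python3 - <<'E'
from pose import *
plan([.506,-.064,.05],8)
q,im,P,X=pose([.5479,-.0944,90]); save('w11.png',im)
E
```

```text
yaw units 0.01 or -22.49
after yaw tool units [2.6  0.18 3.09] rows>= 3.0 | p [ 0.5151 -0.1939  0.2046] closing 8.1 j6 -0.71
scoop [  0.3833  -0.3909 199.0909] n 109 med 0.0006
```

```bash
python3 - <<'E'
s=open('pose.py').read()
s=s.replace("    if not S: print('no scoop'); return\n","").replace("m=cv2.dilate(S[0]['pixels'].astype(np.uint8),np.ones((5,5)))>0","m=np.hypot(P[...,0]-guess[0],P[...,1]-guess[1])<.13").replace("    L=models.landmark_of('scoop','wrist'); S=models.silhouettes('scoop','wrist')\n","")
open('pose.py','w').write(s)
from pose import *
q,im,P,X=pose([.5475,-.095,90])
E
```

```text
scoop [ 0.5477 -0.0965 89.5992] n 2194 med 0.0013
```

servo_tool([
  [[0.6,0.04,0],0],
  [[0.9,0.06,0],0],
  [[0.7,0.05,0],0],
  [[0.4,0.03,0],0],
  [[0,0,0],0],
])

```text
time_s: 36.65
position: [0.5064, -0.0649, 0.205]
ee_rot: [-0.0, 0.655, 0.756, 0.0]
force: [0.5, -0.3, -0.1]
gripper_width: 0.0165
gripper_force: 29.4
```

servo_tool([
  [[0,0,0.4],0],
  [[0,0,0.8],0],
  [[0,0,0.8],0],
  [[0,0,0.6],0],
  [[0,0,0.3],0],
])

```text
time_s: 37.15
position: [0.5046, -0.067, 0.0567]
ee_rot: [-0.002, 0.656, 0.755, -0.001]
force: [-0.6, 0.6, -0.3]
gripper_width: 0.0165
gripper_force: 29.4
```

servo_tool([
  [[0,0,0],0],
  [[0,0,0.15],0],
  [[0,0,0.05],0],
  [[0,0,0],0],
])

```text
time_s: 37.55
position: [0.5069, -0.0662, 0.0506]
ee_rot: [0.001, 0.655, 0.755, 0.0]
force: [0.2, -0.5, 0.0]
gripper_width: 0.0165
gripper_force: 29.4
```

servo_tool([
  [[0,0,0],0],
  [[0,0,0],0],
  [[0,0,0],0],
  [[0,0,0],0],
  [[0,0,0],0],
], jaw=36)

```text
time_s: 38.05
position: [0.5065, -0.0657, 0.0502]
ee_rot: [0.0, 0.655, 0.755, 0.0]
force: [0.5, -0.5, -0.0]
gripper_width: 0.036
gripper_force: 0.0
```

servo_tool([
  [[0,0,-0.5],0],
  [[0,0,-0.8],0],
  [[0,0,-0.8],0],
  [[0,0,-0.8],0],
  [[-0.5,0,0],-1],
])

```text
time_s: 38.55
position: [0.5134, -0.0904, 0.2021]
ee_rot: [0.006, 0.598, 0.801, 0.002]
force: [0.2, 0.2, -0.3]
gripper_width: 0.0361
gripper_force: 0.0
```

servo_tool([
  [[0,0,0],-1],
  [[0,0,0],-1],
  [[0,0,0],-1],
  [[0,0,0],-1],
  [[0,0,0],-1],
], jaw=40)

```text
time_s: 39.05
position: [0.5098, -0.0904, 0.195]
ee_rot: [-0.0, 0.289, 0.957, 0.0]
force: [-0.5, -0.3, 0.1]
gripper_width: 0.04
gripper_force: 0.0
```

servo_tool([
  [[0,0,0],-1],
  [[0,0,0],-1],
  [[-0.05,-0.5,0],-0.1],
  [[-0.15,-0.93,0],0],
  [[-0.15,-0.94,0],0],
])

```text
time_s: 39.55
position: [0.4913, -0.2096, 0.1952]
ee_rot: [0.0, 0.147, 0.989, -0.0]
force: [0.6, 0.5, 0.2]
gripper_width: 0.0398
gripper_force: 0.0
```

servo_tool([
  [[-0.15,-0.94,0],0],
  [[-0.15,-0.94,0],0],
  [[-0.15,-0.94,0],0],
  [[0,0,0],0],
  [[0,0,0],0],
])

```text
time_s: 40.05
position: [0.4712, -0.3509, 0.1947]
ee_rot: [-0.0, 0.149, 0.989, 0.0]
force: [-0.1, 0.3, -1.2]
gripper_width: 0.0401
gripper_force: 0.0
```

```bash
python3 -c "
from go import *
plan([.471,-.349,.035],72.8)"
```

```text
yaw units 0.0 or -22.5
after yaw tool units [0.01 0.03 3.19] rows>= 1.0 | p [ 0.4712 -0.3509  0.1947] closing 72.8 j6 -2.1
```

servo_tool([
  [[0.01,0.03,0.5],0],
  [[0,0,0.8],0],
  [[0,0,0.8],0],
  [[0,0,0.7],0],
  [[0,0,0.4],0],
])

```text
time_s: 40.55
position: [0.4705, -0.3452, 0.0317]
ee_rot: [-0.002, 0.147, 0.989, 0.002]
force: [-1.2, 0.6, 0.1]
gripper_width: 0.0402
gripper_force: 0.0
```

servo_tool([
  [[0,0,0],0],
  [[0,0,0],0],
  [[0,0,0],0],
])

```text
time_s: 40.85
position: [0.4729, -0.3492, 0.0372]
ee_rot: [0.001, 0.148, 0.989, -0.001]
force: [0.6, -0.3, 0.9]
gripper_width: 0.04
gripper_force: 0.0
```

servo_tool([
  [[0,0,0],0],
  [[0,0,0],0],
  [[0,0,0],0],
  [[0,0,0],0],
], jaw=5)

```text
time_s: 41.25
position: [0.4724, -0.3495, 0.0365]
ee_rot: [0.001, 0.149, 0.989, -0.001]
force: [0.1, 0.1, 5.4]
gripper_width: 0.0163
gripper_force: 29.4
```

servo_tool([
  [[0,0,-0.5],0],
  [[0,0,-0.9],0],
  [[0,0,-0.9],0],
  [[0,0,-0.7],1],
  [[0,0,-0.4],1],
])

```text
time_s: 41.75
position: [0.4724, -0.3497, 0.209]
ee_rot: [0.002, 0.287, 0.958, -0.001]
force: [0.4, -0.7, 0.0]
gripper_width: 0.0166
gripper_force: 29.5
```

servo_tool([
  [[0,0,0],1],
  [[0,0,0],1],
  [[0,0,0],1],
  [[0,0,0],1],
  [[0,0,0],1],
])

```text
time_s: 42.25
position: [0.4713, -0.3485, 0.2047]
ee_rot: [-0.0, 0.598, 0.802, 0.0]
force: [-0.3, -0.4, -0.3]
gripper_width: 0.0168
gripper_force: 29.5
```

servo_tool([
  [[0,0,0],1],
  [[0.4,0.25,0],0.1],
  [[0.8,0.45,0],0],
  [[0.8,0.45,0],0],
  [[0.7,0.4,0],0],
])

```text
time_s: 42.75
position: [0.529, -0.2021, 0.2048]
ee_rot: [-0.0, 0.655, 0.755, 0.0]
force: [0.8, 0.7, -0.1]
gripper_width: 0.0165
gripper_force: 29.5
```

```bash
python3 - <<'E'
from pose import *
plan([.588,-.064,.05],8)
q,im,P,X=pose([.5475,-.095,90]); save('w12.png',im)
E
```

```text
yaw units 0.01 or -22.49
after yaw tool units [2.57 1.55 3.1 ] rows>= 4.0 | p [ 0.529  -0.2021  0.2048] closing 8.1 j6 -0.71
scoop [ 5.4850e-01 -8.9300e-02  9.0021e+01] n 2054 med 0.0013
```

View pics/w12.png

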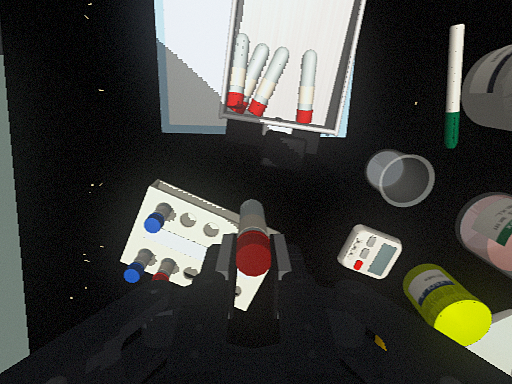

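servo_tool([
  [[0.5,0.3,0],0],
  [[0.75,0.45,0],0],
  [[0.75,0.45,0],0],
  [[0.57,0.35,0],0],
  [[0,0,0],0],
])

```text
time_s: 43.3
position: [0.588, -0.0624, 0.2047]
ee_rot: [-0.0, 0.653, 0.757, 0.0]
force: [-0.7, -1.4, -0.4]
gripper_width: 0.0166
gripper_force: 29.5
```

servo_tool([
  [[0,0,0.4],0],
  [[0,0,0.8],0],
  [[0,0,0.8],0],
  [[0,0,0.6],0],
  [[0,0,0.3],0],
])

```text
time_s: 43.8
position: [0.5848, -0.066, 0.0565]
ee_rot: [-0.003, 0.656, 0.755, -0.001]
force: [-0.6, -0.6, -0.0]
gripper_width: 0.0163
gripper_force: 29.5
```

servo_tool([
  [[0,0,0],0],
  [[0,0,0.15],0],
  [[0,0,0.05],0],
  [[0,0,0],0],
])

```text
time_s: 44.2
position: [0.5881, -0.066, 0.0511]
ee_rot: [0.001, 0.655, 0.755, 0.0]
force: [0.4, 0.0, 0.1]
gripper_width: 0.0161
gripper_force: 29.5
```

servo_tool([
  [[0,0,0],0],
  [[0,0,0],0],
  [[0,0,0],0],
  [[0,0,0],0],
  [[0,0,0],0],
], jaw=36)

```text
time_s: 44.7
position: [0.5875, -0.0657, 0.0502]
ee_rot: [0.0, 0.655, 0.755, 0.0]
force: [-1.1, 0.0, -0.2]
gripper_width: 0.0358
gripper_force: 0.0
```

servo_tool([
  [[0,0,-0.5],0],
  [[0,0,-0.8],0],
  [[0,0,-0.8],0],
  [[0,0,-0.8],0],
  [[-0.5,0,0],-1],
])

```text
time_s: 45.2
position: [0.5947, -0.09, 0.2028]
ee_rot: [0.006, 0.598, 0.801, 0.002]
force: [0.6, -0.7, 0.8]
gripper_width: 0.036
gripper_force: 0.0
```

servo_tool([
  [[0,0,0],-1],
  [[0,0,0],-1],
  [[0,0,0],-1],
  [[0,0,0],-1],
  [[0,0,0],-1],
], jaw=40)

```text
time_s: 45.7
position: [0.5909, -0.0905, 0.195]
ee_rot: [-0.0, 0.289, 0.957, 0.0]
force: [0.6, 0.1, 0.1]
gripper_width: 0.0402
gripper_force: 0.0
```

servo_tool([
  [[0,0,0],-1],
  [[0,0,0],-1],
  [[0.1,-0.5,0],-0.1],
  [[0.2,-0.86,0],0],
  [[0.2,-0.86,0],0],
])

```text
time_s: 46.2
position: [0.5336, -0.1896, 0.195]
ee_rot: [0.0, 0.148, 0.989, -0.0]
force: [0.3, -0.2, 0.0]
gripper_width: 0.0401
gripper_force: 0.0
```

servo_tool([
  [[0.2,-0.86,0],0],
  [[0.2,-0.86,0],0],
  [[0.2,-0.86,0],0],
  [[0.2,-0.86,0],0],
  [[0,0,0],0],
])

```text
time_s: 46.7
position: [0.4432, -0.3456, 0.1953]
ee_rot: [-0.0, 0.151, 0.988, -0.001]
force: [0.1, 0.5, -0.7]
gripper_width: 0.0398
gripper_force: 0.0
```

servo_tool([
  [[0,0,0],0],
  [[0,0,0],0],
])

```text
time_s: 46.9
position: [0.4458, -0.341, 0.195]
ee_rot: [-0.0, 0.148, 0.989, 0.0]
force: [-0.6, 0.1, 0.1]
gripper_width: 0.04
gripper_force: 0.0
```

```bash
python3 -c "
from go import *
plan([.443,-.3405,.035],72.8)"
```

```text
yaw units 0.02 or -22.48
after yaw tool units [ 0.06 -0.01  3.2 ] rows>= 1.0 | p [ 0.4458 -0.341   0.195 ] closing 73.0 j6 -2.13
```

servo_tool([
  [[0.06,-0.01,0.5],0],
  [[0,0,0.8],0],
  [[0,0,0.8],0],
  [[0,0,0.7],0],
  [[0,0,0.4],0],
])

```text
time_s: 47.4
position: [0.4419, -0.3382, 0.0318]
ee_rot: [-0.002, 0.147, 0.989, 0.002]
force: [-0.8, -0.3, -0.1]
gripper_width: 0.0403
gripper_force: 0.0
```

servo_tool([
  [[0,0,0],0],
  [[0,0,0],0],
  [[0,0,0],0],
])

```text
time_s: 47.7
position: [0.4439, -0.342, 0.037]
ee_rot: [0.001, 0.148, 0.989, -0.001]
force: [0.6, -0.2, 0.1]
gripper_width: 0.04
gripper_force: 0.0
```

servo_tool([
  [[0,0,0],0],
  [[0,0,0],0],
  [[0,0,0],0],
  [[0,0,0],0],
], jaw=5)

```text
time_s: 48.1
position: [0.4433, -0.3421, 0.0364]
ee_rot: [0.001, 0.149, 0.989, -0.001]
force: [0.2, 0.4, 6.7]
gripper_width: 0.0165
gripper_force: 29.6
```

servo_tool([
  [[0,0,-0.5],0],
  [[0,0,-0.9],0],
  [[0,0,-0.9],0],
  [[0,0,-0.7],1],
  [[0,0,-0.4],1],
])

```text
time_s: 48.6
position: [0.4433, -0.3425, 0.2089]
ee_rot: [0.002, 0.287, 0.958, -0.001]
force: [-0.2, -0.5, -0.6]
gripper_width: 0.0166
gripper_force: 29.4
```

servo_tool([
  [[0,0,0],1],
  [[0,0,0],1],
  [[0,0,0],1],
  [[0,0,0],1],
  [[0,0,0],1],
])

```text
time_s: 49.1
position: [0.4422, -0.3412, 0.2047]
ee_rot: [-0.0, 0.598, 0.802, 0.0]
force: [-0.9, -0.9, 0.3]
gripper_width: 0.0163
gripper_force: 29.5
```

servo_tool([
  [[0,0,0],1],
  [[0.4,0.25,0],0.1],
  [[0.8,0.45,0],0],
  [[0.8,0.45,0],0],
  [[0.6,0.3,0],0],
])

```text
time_s: 49.6
position: [0.4958, -0.2002, 0.2048]
ee_rot: [-0.0, 0.655, 0.756, 0.0]
force: [1.0, 0.2, -0.3]
gripper_width: 0.0167
gripper_force: 29.5
```

```bash
python3 - <<'E'
from pose import *
plan([.550,-.064,.06],8)
q,im,P,X=pose([.5475,-.095,90]); save('w13.png',im)
h=cv2.cvtColor(im,cv2.COLOR_RGB2HSV).astype(int)
m=((h[...,0]<10)|(h[...,0]>170))&(h[...,1]>120)&(h[...,2]>50)
k,l,st,ce=cv2.connectedComponentsWithStats(m.astype(np.uint8))
for i in range(1,k):
    if st[i,4]>30: print(st[i,4],np.median(P[l==i],0).round(3))
E
```

```text
yaw units 0.02 or -22.48
after yaw tool units [2.54 1.45 2.9 ] rows>= 3.0 | p [ 0.4958 -0.2002  0.2048] closing 8.2 j6 -0.74
scoop [ 0.5477 -0.0908 89.9599] n 2271 med 0.0012
269 [ 0.502 -0.131  0.043]
191 [ 0.524 -0.135  0.025]
401 [ 0.587 -0.132  0.025]
1366 [ 0.496 -0.191  0.247]
62 [ 0.684 -0.311  0.019]
```

servo_tool([
  [[0.5,0.28,0],0],
  [[0.75,0.43,0],0],
  [[0.75,0.43,0],0],
  [[0.54,0.28,0],0],
  [[0,0,0],0],
])

```text
time_s: 50.15
position: [0.5482, -0.0637, 0.2048]
ee_rot: [-0.0, 0.654, 0.757, 0.0]
force: [-0.3, -0.2, 0.5]
gripper_width: 0.0162
gripper_force: 29.5
```

servo_tool([
  [[0,0,0.4],0],
  [[0,0,0.8],0],
  [[0,0,0.8],0],
  [[0,0,0.6],0],
  [[0,0,0.3],0],
])

```text
time_s: 50.65
position: [0.5453, -0.0668, 0.0567]
ee_rot: [-0.002, 0.656, 0.755, -0.001]
force: [-0.2, -0.1, 0.0]
gripper_width: 0.0167
gripper_force: 29.5
```

servo_tool([
  [[0,0,0],0],
  [[0,0,0.15],0],
  [[0,0,0.05],0],
  [[0,0,0],0],
])

```text
time_s: 51.05
position: [0.5486, -0.0668, 0.051]
ee_rot: [0.001, 0.655, 0.755, 0.0]
force: [-0.1, 0.7, -0.5]
gripper_width: 0.0164
gripper_force: 29.5
```

servo_tool([
  [[0,0,0],0],
  [[0,0,0],0],
  [[0,0,0],0],
  [[0,0,0],0],
  [[0,0,0],0],
], jaw=36)

```text
time_s: 51.55
position: [0.5479, -0.0665, 0.0502]
ee_rot: [0.0, 0.655, 0.755, 0.0]
force: [-0.3, -0.4, -0.8]
gripper_width: 0.036
gripper_force: 0.0
```

servo_tool([
  [[0,0,-0.5],0],
  [[0,0,-0.8],0],
  [[0,0,-0.8],0],
  [[0,0,-0.8],0],
  [[-0.5,0,0],0],
])

```text
time_s: 52.05
position: [0.555, -0.091, 0.2024]
ee_rot: [0.006, 0.654, 0.756, 0.002]
force: [1.1, -0.8, -0.0]
gripper_width: 0.0362
gripper_force: 0.0
```

servo_tool([
  [[-1,0,0],0],
  [[-1,0,0],0],
  [[-1,0,0],0.5],
  [[0,0,0],0.5],
  [[0,0,0],0],
])

```text
time_s: 52.55
position: [0.5724, -0.2411, 0.1947]
ee_rot: [-0.0, 0.707, 0.707, 0.0]
force: [-0.1, 0.1, -0.2]
gripper_width: 0.0361
gripper_force: 0.0
```

```bash
python3 - <<'E'
from pose import *
q,im,P,X=pose([.5475,-.093,90]); save('w14.png',im)
m=(P[...,2]>.128)&(P[...,2]<.15)&(np.hypot(P[...,0]-.548,P[...,1]+.165)<.05)
if m.sum()>10: print('cap',m.sum(),cv2.minAreaRect((P[m][:,:2]*1000).astype(np.float32)),np.median(P[m][:,2]))
for n,z in(('scoop_grip',.115),('scoop_lip',.024)):
    for L in models.landmark_of(n,'wrist')[:1]: print(n,round(L['score'],2),ray('wrist',L['position'],z).round(4))
plan([.548,-.1645,.064],0)
E
```

```text
scoop [ 0.5477 -0.0925 89.7512] n 1395 med 0.0013
cap 1786 ((547.0885620117188, -164.5552215576172), (33.778228759765625, 25.268800735473633), 0.23314495384693146) 0.13744350372872094
scoop_grip 0.92 [ 0.5478 -0.1636  0.115 ]
yaw units 0.03 or -22.47
after yaw tool units [ 1.49 -0.49  2.62] rows>= 2.0 | p [ 0.5725 -0.2389  0.1949] closing 0.3 j6 -0.58
```

View pics/w14.png

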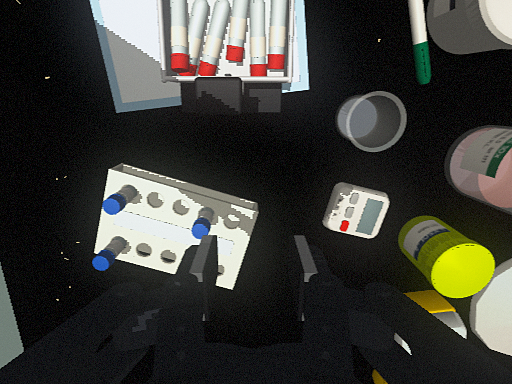

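```bash
python3 - <<'E'
from go import *
p,R=axes(); im,d=camera('wrist'); C=get_calibration('wrist'); P=(cloud('wrist',d,C)-p)@R
m=(d>0)&(abs(P[...,1])<.07)&(P[...,2]>-.16)&(P[...,2]<.0)&(abs(P[...,0])<.06)
for lo in np.arange(-.15,-.02,.004):
    k=m&(P[...,2]>lo)&(P[...,2]<lo+.004)
    if k.sum()>5: print(round(lo,3),k.sum(),'x',np.round(np.percentile(P[k][:,0],[1,99]),4),'inner',np.round([P[k&(P[...,1]>0)][:,1].min(),-P[k&(P[...,1]<0)][:,1].max()],4),'outer',np.round(abs(P[k][:,1]).max(),4))
E
```

```text
-0.126 190 x [0.0194 0.021 ] inner [0.0091 0.0089] outer 0.0207
-0.122 1017 x [0.0168 0.0204] inner [0.0094 0.009 ] outer 0.0223
-0.118 2781 x [0.0107 0.0186] inner [0.     0.0002] outer 0.0616
-0.114 4621 x [0.0074 0.0184] inner [0.     0.0002] outer 0.0629
-0.11 4404 x [0.0029 0.0184] inner [0.     0.0002] outer 0.062
-0.106 4157 x [-0.0016  0.0183] inner [0. 0.] outer 0.0607
-0.102 2598 x [-0.0069  0.0183] inner [0.0061 0.0056] outer 0.0589
-0.098 2237 x [-0.0103  0.0179] inner [0.0147 0.0145] outer 0.057
-0.094 1846 x [-0.0114  0.0165] inner [0.0156 0.016 ] outer 0.0555
-0.09 3302 x [-0.0109  0.0132] inner [0.0172 0.0168] outer 0.0544
-0.086 3653 x [-0.0108  0.0141] inner [0.0175 0.0172] outer 0.0531
-0.082 1285 x [-0.0095  0.0145] inner [0.0184 0.0183] outer 0.0517
-0.078 950 x [0.0067 0.0145] inner [0.0195 0.0194] outer 0.049
-0.074 462 x [-0.0053  0.0143] inner [0.0195 0.0192] outer 0.0404
-0.07 803 x [-0.0104  0.0125] inner [0.0179 0.0177] outer 0.0294
-0.066 331 x [-0.0098  0.0121] inner [0.0179 0.0176] outer 0.0313
-0.062 411 x [-0.0095  0.0121] inner [0.0179 0.0176] outer 0.0316
-0.058 421 x [-0.0095  0.0121] inner [0.0179 0.0177] outer 0.0318
-0.054 375 x [-0.0098  0.012 ] inner [0.0179 0.0177] outer 0.0315
-0.05 335 x [-0.0097  0.012 ] inner [0.018  0.0177] outer 0.0316
-0.046 320 x [-0.0097  0.0119] inner [0.0179 0.0177] outer 0.0319
-0.042 291 x [-0.01   0.012] inner [0.0179 0.0177] outer 0.0311
-0.038 196 x [-0.0096  0.0119] inner [0.0179 0.0177] outer 0.0297
-0.034 96 x [-0.01    0.0113] inner [0.0179 0.0178] outer 0.0246
```

servo_tool([
  [[0.75,-0.25,0],0.03],
  [[0.74,-0.26,0],0],
  [[0,0,0],0],
  [[0,0,0],0],
  [[0,0,0],0],
], jaw=55)

```text
time_s: 53.25
position: [0.5475, -0.1654, 0.1955]
ee_rot: [0.001, 0.708, 0.707, 0.0]
force: [-0.2, -0.3, 0.0]
gripper_width: 0.0549
gripper_force: 0.0
```

servo_tool([
  [[0,0,0.4],0],
  [[0,0,0.6],0],
  [[0,0,0.6],0],
  [[0,0,0.6],0],
  [[0,0,0.2],0],
])

```text
time_s: 53.75
position: [0.5452, -0.165, 0.0716]
ee_rot: [-0.003, 0.708, 0.706, -0.001]
force: [-0.6, -0.2, -0.6]
gripper_width: 0.0551
gripper_force: 0.0
```

servo_tool([
  [[0,0,0.2],0],
  [[0,0,0],0],
  [[0,0,0],0],
])

```text
time_s: 54.05
position: [0.5481, -0.1659, 0.0664]
ee_rot: [0.001, 0.708, 0.706, 0.0]
force: [1.0, -0.2, -0.1]
gripper_width: 0.055
gripper_force: 0.0
```

```bash
python3 -c "
from go import *
plan([.5471,-.1646,.064],0)"
```

```text
yaw units -0.01 or 22.49
after yaw tool units [ 0.03 -0.02  0.05] rows>= 1.0 | p [ 0.5481 -0.1659  0.0664] closing -0.1 j6 -0.49
```

servo_tool([
  [[0.02,-0.02,0],0],
  [[0,0,0],0],
  [[0,0,0],0],
  [[0,0,0],0],
  [[0,0,0],0],
], jaw=10, force=20)

```text
time_s: 54.55
position: [0.5473, -0.1646, 0.0664]
ee_rot: [0.001, 0.708, 0.706, 0.001]
force: [2.5, 1.4, 5.6]
gripper_width: 0.0334
gripper_force: 19.7
```

servo_tool([
  [[0,0,0],0],
  [[0,0,0],0],
  [[0,0,0],0],
])

```text
time_s: 54.85
position: [0.5474, -0.1646, 0.0664]
ee_rot: [0.001, 0.708, 0.706, 0.001]
force: [2.6, 0.4, 5.4]
gripper_width: 0.0331
gripper_force: 19.7
```

servo_tool([
  [[0,0,0],0],
  [[0,0,-0.34],0],
  [[0,0,0],0],
  [[0,0,0],0],
], jaw=48)

```text
time_s: 55.25
position: [0.5456, -0.1642, 0.0815]
ee_rot: [-0.0, 0.708, 0.706, -0.0]
force: [-0.1, -0.2, -0.1]
gripper_width: 0.0476
gripper_force: 0.0
```

servo_tool([
  [[0,0,0],0],
  [[0,0,0],0],
  [[0,0,0],0],
  [[0,0,0],0],
  [[0,0,0],0],
], jaw=10, force=110)

```text
time_s: 55.75
position: [0.5456, -0.164, 0.0815]
ee_rot: [-0.001, 0.708, 0.706, -0.0]
force: [-0.1, 0.9, -2.0]
gripper_width: 0.0322
gripper_force: 108.9
```

servo_tool([
  [[0,0,0],0],
  [[0,0,0],0],
  [[0,0,0],0],
])

```text
time_s: 56.05
position: [0.5458, -0.1641, 0.0817]
ee_rot: [-0.0, 0.708, 0.706, -0.0]
force: [-0.3, 0.3, -2.5]
gripper_width: 0.0318
gripper_force: 109.0
```

servo_tool([
  [[0,0,-0.1],0],
  [[0,0,-0.1],0],
  [[0,0,-0.2],0],
  [[0,0,-0.2],0],
  [[0,0,0],0],
])

```text
time_s: 56.55
position: [0.5476, -0.1651, 0.1147]
ee_rot: [0.002, 0.708, 0.706, 0.001]
force: [0.1, 0.0, -3.3]
gripper_width: 0.0318
gripper_force: 109.2
```

```bash
cat > tilt.py <<'E'
from pose import *
def tilt():
    "pitch of the scoop from the rim heights seen by the wrist camera, and rough view of handle cap"
    p,R=axes(); im,d=camera('wrist'); P=(cloud('wrist',d)-p)@R
    out=[]
    for s in(1,-1):
        m=(d>0)&(abs(P[...,1]*s-.0585)<.006)&(P[...,0]>.03)&(P[...,0]<.14)&(P[...,2]>-.06)&(P[...,2]<.13)
        # topmost points per x bin
        b=[]
        for x in np.arange(.03,.14,.008):
            k=m&(P[...,0]>=x)&(P[...,0]<x+.008)
            if k.sum()>5: b.append((x+.004,np.percentile(P[k][:,2],5)))
        if len(b)>4:
            b=np.array(b); c=np.polyfit(b[:,0],b[:,1],1); out.append((np.degrees(np.arctan(c[0])).round(1),c[1].round(4),len(b)))
    print('rim slope down deg (level: 3.5), z at x0',out); return im,P
E
python3 - <<'E'
from tilt import *
im,P=tilt(); save('w15.png',im); print(r.state()['force'],r.state()['wrist_torque'],axes()[0])
E
```

```text
rim slope down deg (level: 3.5), z at x0 [(np.float64(10.3), np.float64(0.0129), 14), (np.float64(9.7), np.float64(0.0145), 14)]
[-0.76745103  0.58329542 -2.98154232] [-0.22003266  0.00744689  0.03230681] [ 0.5470619  -0.16479457  0.11369078]
```

servo_tool([
  [[0,0,-0.3],0],
  [[0,0,-0.3],0],
  [[0,0,0],0],
  [[0,0,0],0],
  [[0,0,0],0],
], force=120)

```text
time_s: 57.1
position: [0.5457, -0.1641, 0.1416]
ee_rot: [-0.0, 0.708, 0.706, -0.0]
force: [-0.7, -0.1, -3.5]
gripper_width: 0.0312
gripper_force: 119.1
```

```bash
python3 - <<'E'
from tilt import *
im,P=tilt()
p,d=camera('top'); C=get_calibration('top'); save('t3.png',p)
X=cloud('top',d,C)
h=cv2.cvtColor(p,cv2.COLOR_RGB2HSV).astype(int)
# bin top plate
m=(X[...,2]>.215)&(X[...,2]<.24)&(np.hypot(X[...,0]-.51,X[...,1]-.30)<.16); b=cv2.minAreaRect((X[m][:,:2]*1000).astype(np.float32)); print('bintop',m.sum(),b)
for n,z in(('bin',0),('bin_sill',.125),('flap_edge',.125)):
    for c in('top','scene'):
        if c=='scene' and n=='bin': camera(c)
        for L in models.landmark_of(n,c)[:1]: print(c,n,round(L['score'],2),ray(c,L['position'],z).round(4))
# pad: white points on the bench
m=(h[...,1]<60)&(h[...,2]>150)&(abs(X[...,2])<.01)&(np.hypot(X[...,0]-.505,X[...,1]+.06)<.2)
print('pad',m.sum(),cv2.minAreaRect((X[m][:,:2]*1000).astype(np.float32)))
E
```

```text
rim slope down deg (level: 3.5), z at x0 [(np.float64(10.2), np.float64(0.0122), 14), (np.float64(10.3), np.float64(0.0132), 14)]
bintop 4810 ((506.1217041015625, 306.01116943359375), (204.09959411621094, 190.25238037109375), 7.10891056060791)
top bin 0.82 [0.5197 0.1593 0.    ]
scene bin 0.82 [0.5305 0.1699 0.    ]
top bin_sill 0.67 [0.5238 0.1568 0.125 ]
scene bin_sill 0.67 [0.5162 0.16   0.125 ]
top flap_edge 0.67 [0.5316 0.1657 0.125 ]
scene flap_edge 0.91 [0.5251 0.169  0.125 ]
pad 1891 ((507.96258544921875, -31.146324157714844), (221.37559509277344, 197.17938232421875), 6.52950382232666)
```

servo_tool([
  [[0,0,-0.2],-0.2],
  [[0,0,-0.4],-0.3],
  [[0,0,-0.5],-0.3],
  [[0,0,-0.5],-0.09],
  [[0,0,-0.27],0],
])

```text
time_s: 58.05
position: [0.5473, -0.1648, 0.2391]
ee_rot: [0.002, 0.662, 0.749, 0.001]
force: [0.2, -0.3, -4.4]
gripper_width: 0.032
gripper_force: 119.3
```

servo_tool([
  [[0.15,0,0],0],
  [[0.3,0.03,0],0],
  [[0.4,0.05,0],0],
  [[0.4,0.05,0],0],
  [[0.4,0.05,0],0],
])

```text
time_s: 58.55
position: [0.5436, -0.0789, 0.2333]
ee_rot: [-0.002, 0.662, 0.749, -0.001]
force: [0.6, 0.9, -3.1]
gripper_width: 0.0316
gripper_force: 119.3
```

servo_tool([
  [[0.4,0.05,0],0],
  [[0.4,0.05,0],0],
  [[0.4,0.04,0],0],
  [[0.4,0.03,0],0],
  [[0.3,0.02,0],0],
])

```text
time_s: 59.05
position: [0.5412, 0.0166, 0.2335]
ee_rot: [-0.002, 0.662, 0.749, -0.001]
force: [-0.4, 0.1, -3.5]
gripper_width: 0.0317
gripper_force: 119.3
```

servo_tool([
  [[0.16,0,0],0],
  [[0.1,0,0],0],
  [[0,0,0],0],
  [[0,0,0],0],
  [[0,0,0],0],
])

```text
time_s: 59.55
position: [0.5413, 0.0264, 0.2356]
ee_rot: [0.0, 0.663, 0.749, -0.0]
force: [0.2, -0.2, -3.2]
gripper_width: 0.0316
gripper_force: 119.3
```

```bash
python3 - <<'E'
from tilt import *
im,P=tilt(); save('w16.png',im)
p,R=axes(); plan([.5407,.0271,.235],7.1)
W=P@R.T+p
u=np.array([-.1236,.9923]);v=np.array([-.9923,-.1236]); Q=W[...,:2]-np.array([.5234,.166]); a=Q@u;b=Q@v
h=cv2.cvtColor(im,cv2.COLOR_RGB2HSV).astype(int)
red=((h[...,0]<10)|(h[...,0]>170))&(h[...,1]>120)&(h[...,2]>40)&(a>-.03)
yel=(h[...,0]>15)&(h[...,0]<35)&(h[...,1]>120)&(h[...,2]>60)
for n,m in(('red',red),('yel',yel),('top',(W[...,2]>.215)&(W[...,2]<.24)&(a>.03)),('sill',(W[...,2]>.115)&(W[...,2]<.135)&(a>-.03)&(a<.03))):
    if m.sum()>20: print(n,m.sum(),'a',np.percentile(a[m],[1,50,99]).round(4),'b',np.percentile(b[m],[1,50,99]).round(4),'z',np.percentile(W[m][:,2],[1,50,99]).round(4))
for c in('scene',):
    camera(c)
    for n,z in(('bin_sill',.125),('flap_edge',.12)):
        for L in models.landmark_of(n,c)[:1]: print(n,ray(c,L['position'],z).round(4),round(L['score'],2))
E
```

```text
rim slope down deg (level: 3.5), z at x0 [(np.float64(10.5), np.float64(0.0117), 14), (np.float64(10.3), np.float64(0.0128), 14)]
yaw units -0.02 or 22.48
after yaw tool units [ 0.01 -0.01  0.01] rows>= 1.0 | p [0.5413 0.0265 0.2356] closing 7.0 j6 -0.28
yel 1625 a [-0.5143 -0.2097  0.0364] b [-0.3426 -0.3215  0.0961] z [0.001  0.0195 0.1121]
sill 464 a [-0.006  -0.0031  0.0078] b [-0.104   0.0815  0.1009] z [0.1161 0.1307 0.1349]
bin_sill [0.5247 0.1801 0.125 ] 0.79
flap_edge [0.5296 0.1835 0.12  ] 0.74
```

View pics/w16.png

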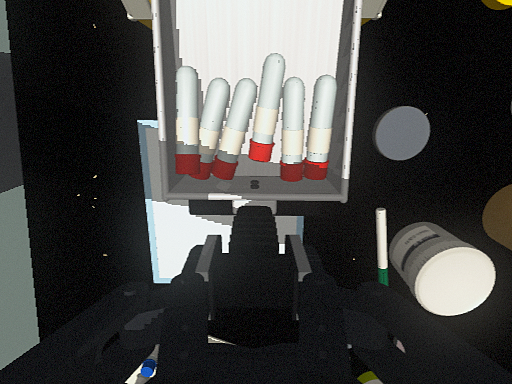

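servo_tool([
  [[0,0.02,0.15],0],
  [[0,0,0.2],0],
  [[0,0,0.12],0],
  [[0,0,0],0],
  [[0,0,0],0],
])

```text
time_s: 60.25
position: [0.5421, 0.0272, 0.2117]
ee_rot: [-0.0, 0.663, 0.749, -0.0]
force: [-0.0, 0.4, -3.0]
gripper_width: 0.0313
gripper_force: 119.3
```

servo_tool([
  [[0.15,0,0],0],
  [[0.2,0,0],0],
  [[0.2,0,0],0],
  [[0.15,0,0],0],
  [[0,0,0],0],
])

```text
time_s: 60.75
position: [0.5377, 0.0632, 0.2122]
ee_rot: [-0.0, 0.662, 0.75, 0.0]
force: [-0.5, -0.8, -3.9]
gripper_width: 0.0317
gripper_force: 119.4
```

servo_tool([
  [[0.1,0,0],0],
  [[0.1,0,0],0],
  [[0.05,0,0],0],
  [[0,0,0],0],
  [[0,0,0],0],
])

```text
time_s: 61.25
position: [0.5364, 0.0742, 0.2121]
ee_rot: [0.0, 0.663, 0.749, -0.0]
force: [0.0, -0.9, -3.3]
gripper_width: 0.0315
gripper_force: 119.4
```

```bash
cat > st.py <<'E'
from tilt import *
def st():
    s=r.state(); p,R=axes(s); q=p[:2]-np.array([.5239,.162])
    a=q@np.array([-.1236,.9923]); b=q@np.array([-.9923,-.1236])
    print('G bin a %.4f b %.4f z %.4f'%(a,b,p[2]+.05),'F',np.round(s['force'],1),'T',np.round(s['wrist_torque'],2),'w',round(s['gripper_width'],4)); return tilt()
E
python3 - <<'E'
from st import *
st()
E
```

```text
G bin a -0.0887 b -0.0016 z 0.2621 F [ 0.  -0.9 -3.3] T [-0.49 -0.04  0.08] w 0.0315
rim slope down deg (level: 3.5), z at x0 [(np.float64(10.7), np.float64(0.0122), 14), (np.float64(10.5), np.float64(0.0133), 14)]
```

servo_tool([
  [[0.05,0,0],0],
  [[0.05,0,0],0],
  [[0.05,0,0],0],
  [[0,0,0],0],
  [[0,0,0],0],
])

```text
time_s: 61.8
position: [0.5355, 0.0819, 0.2121]
ee_rot: [0.0, 0.662, 0.749, -0.0]
force: [0.1, -1.3, -3.0]
gripper_width: 0.0316
gripper_force: 119.3
```

servo_tool([
  [[0.05,0,0],0],
  [[0.05,0,0],0],
  [[0.05,0,0],0],
  [[0,0,0],0],
  [[0,0,0],0],
])

```text
time_s: 62.3
position: [0.5346, 0.0893, 0.212]
ee_rot: [0.0, 0.662, 0.749, -0.0]
force: [0.3, -2.2, -3.9]
gripper_width: 0.0314
gripper_force: 119.4
```

```bash
python3 - <<'E'
from st import *
st()
E
```

```text
G bin a -0.0735 b -0.0016 z 0.2620 F [ 0.3 -2.2 -3.9] T [-0.54 -0.08  0.15] w 0.0314
rim slope down deg (level: 3.5), z at x0 [(np.float64(11.1), np.float64(0.0121), 14), (np.float64(10.6), np.float64(0.0136), 14)]
```

servo_tool([
  [[0.06,0,-0.02],0],
  [[0.06,0,-0.03],0],
  [[0.06,0,-0.03],0],
  [[0,0,0],0],
  [[0,0,0],0],
], force=60)

```text
time_s: 62.85
position: [0.5335, 0.0983, 0.2161]
ee_rot: [0.0, 0.662, 0.749, -0.0]
force: [0.6, -3.3, -3.3]
gripper_width: 0.0314
gripper_force: 119.3
```

```bash
python3 - <<'E'
from st import *
st()
E
```

```text
G bin a -0.0644 b -0.0016 z 0.2661 F [ 0.6 -3.3 -3.3] T [-0.65 -0.15  0.13] w 0.0314
rim slope down deg (level: 3.5), z at x0 [(np.float64(-1.6), np.float64(0.0257), 13), (np.float64(-2.8), np.float64(0.0277), 13)]
```

```bash
cat > prof.py <<'E'
from st import *
def prof():
    im,P=st(); h=cv2.cvtColor(im,cv2.COLOR_RGB2HSV).astype(int); d=P[...,0]
    red=((h[...,0]<10)|(h[...,0]>170))&(h[...,1]>120)
    for lo in np.arange(.02,.2,.012):
        o=[]
        for s in(1,-1,0):
            m=(P[...,0]>=lo)&(P[...,0]<lo+.012)&((abs(P[...,1]*s-.0585)<.005) if s else (abs(P[...,1])<.045))&(P[...,2]<.2)&(P[...,2]>-.1)
            o.append((int(m.sum()),np.percentile(P[m][:,2],[5,50,95]).round(3).tolist(),round(float(red[m].mean()),1)) if m.sum()>5 else None)
        print(round(lo,3),*o)
    return im,P
E
python3 -c "
from prof import *
prof()"
```

```text
G bin a -0.0645 b -0.0016 z 0.2661 F [ 0.5 -2.5 -3.9] T [-0.74 -0.08  0.07] w 0.0318
rim slope down deg (level: 3.5), z at x0 [(np.float64(-1.2), np.float64(0.0252), 13), (np.float64(-2.6), np.float64(0.0275), 13)]
0.02 (430, [0.021, 0.038, 0.063], 0.1) (295, [0.022, 0.029, 0.045], 0.1) (1812, [0.041, 0.058, 0.074], 0.5)
0.032 (422, [0.023, 0.038, 0.063], 0.0) (315, [0.024, 0.031, 0.051], 0.0) (2011, [0.045, 0.056, 0.072], 0.2)
0.044 (437, [0.024, 0.038, 0.062], 0.0) (334, [0.025, 0.034, 0.053], 0.0) (2090, [0.047, 0.056, 0.071], 0.0)
0.056 (447, [0.025, 0.039, 0.061], 0.0) (357, [0.026, 0.035, 0.056], 0.0) (2247, [0.05, 0.055, 0.07], 0.0)
0.068 (451, [0.026, 0.04, 0.059], 0.0) (373, [0.027, 0.036, 0.059], 0.0) (2313, [0.052, 0.055, 0.07], 0.0)
0.08 (504, [0.027, 0.044, 0.068], 0.0) (404, [0.028, 0.038, 0.062], 0.0) (2257, [0.052, 0.067, 0.069], 0.0)
0.092 (545, [0.029, 0.046, 0.067], 0.0) (466, [0.03, 0.042, 0.068], 0.0) (2238, [0.054, 0.067, 0.068], 0.0)
0.104 (562, [0.03, 0.047, 0.066], 0.0) (469, [0.031, 0.043, 0.067], 0.0) (2451, [0.065, 0.066, 0.067], 0.0)
0.116 (680, [-0.002, 0.041, 0.065], 0.0) (587, [-0.007, 0.033, 0.066], 0.0) (4344, [-0.007, 0.064, 0.066], 0.0)
0.128 (62, [0.056, 0.064, 0.065], 0.0) (25, [0.057, 0.064, 0.066], 0.0) (765, [0.063, 0.065, 0.066], 0.0)
0.14 None None None
0.152 None None None
0.164 None None None
0.176 None None None
0.188 None None None
0.2 None None None
```

```bash
python3 - <<'E'
from st import *
im,P=st()
for lo in np.arange(-.03,.03,.006):
    m=(abs(P[...,1])<.012)&(P[...,0]>=lo)&(P[...,0]<lo+.006)&(P[...,2]>-.095)&(P[...,2]<.1)
    if m.sum()>3: print(round(lo,3),m.sum(),np.percentile(P[m][:,2],[2,25,50,75,98]).round(4))
E
```

```text
G bin a -0.0646 b -0.0016 z 0.2660 F [-0.6 -2.  -4.8] T [-0.66 -0.11  0.12] w 0.0317
rim slope down deg (level: 3.5), z at x0 [(np.float64(-1.3), np.float64(0.0253), 13), (np.float64(-3.0), np.float64(0.028), 13)]
-0.018 138 [-0.0573 -0.0567 -0.0565 -0.056  -0.0554]
-0.012 658 [-0.0579 -0.0572 -0.0568 -0.0564 -0.0558]
-0.006 696 [-0.0578 -0.057  -0.0566 -0.0562 -0.0553]
-0.0 2693 [-0.0572 -0.0555 -0.0241 -0.001   0.0265]
0.006 1661 [-0.057  -0.0556 -0.0529  0.0316  0.0745]
0.012 442 [0.0203 0.0274 0.0443 0.0741 0.0753]
0.018 194 [0.072  0.0731 0.0736 0.0741 0.0749]
0.024 161 [0.0545 0.056  0.0592 0.0731 0.0745]
```

servo_tool([
  [[-0.12,0,-0.04],0],
  [[-0.15,0,0],0],
  [[-0.12,0,0],0],
  [[0,0,0],0],
  [[0,0,0],0],
])

```text
time_s: 63.5
position: [0.536, 0.0785, 0.2181]
ee_rot: [-0.0, 0.663, 0.749, 0.0]
force: [0.5, -2.4, -3.6]
gripper_width: 0.0314
gripper_force: 119.3
```

servo_tool([
  [[0,0,0.12],0],
  [[0,0,0.12],0],
  [[0,0,0.12],0],
  [[0,0,0],0],
  [[0,0,0],0],
])

```text
time_s: 64.0
position: [0.5373, 0.0781, 0.2024]
ee_rot: [0.002, 0.662, 0.749, 0.0]
force: [0.9, -5.1, 6.1]
gripper_width: 0.0317
gripper_force: 120.4
```

```bash
cat > pitch.py <<'E'
from st import *
def pitch():
    "floor and rim slopes with the flap masked out; tool frame"
    s=r.state(); p,R=axes(s); q=p[:2]-np.array([.5239,.162])
    a=q@np.array([-.1236,.9923])
    print('G a %.4f z %.4f'%(a,p[2]+.05),'F',np.round(s['force'],1),'T',np.round(s['wrist_torque'],2),'w',round(s['gripper_width'],4),'gf',round(s['gripper_force']),'t',s['time_s'])
    im,d=camera('wrist'); P=(cloud('wrist',d)-p)@R
    out=[]
    for sg in(1,-1):
        b=[]
        for x in np.arange(.02,.105,.008):
            k=(abs(P[...,1]*sg-.0585)<.005)&(P[...,0]>=x)&(P[...,0]<x+.008)&(P[...,2]>-.08)&(P[...,2]<.13)
            if k.sum()>5: b.append((x+.004,np.percentile(P[k][:,2],5)))
        if len(b)>3:
            b=np.array(b); c=np.polyfit(b[:,0],b[:,1],1); out.append((np.degrees(np.arctan(c[0])).round(1)-3.5,c[1].round(4)))
    m=(abs(P[...,1])<.012)&(P[...,0]>-.03)&(P[...,0]<.02)&(P[...,2]>-.075)&(P[...,2]<-.035)
    c=cv2.fitLine(P[m][:,[0,2]].astype(np.float32),cv2.DIST_HUBER,0,.01,.01).ravel(); 
    print('pitch from rims',out,'cap top slope',np.degrees(np.arctan2(c[1],c[0])).round(1),'at',c[2:].round(4))
    h=cv2.cvtColor(im,cv2.COLOR_RGB2HSV).astype(int)
    red=((h[...,0]<10)|(h[...,0]>170))&(h[...,1]>110)&(h[...,2]>40)&(P[...,2]>.0)
    k,l,stt,ce=cv2.connectedComponentsWithStats(red.astype(np.uint8))
    print('red:',[(int(stt[i,4]),np.median(P[l==i],0).round(3).tolist()) for i in range(1,k) if stt[i,4]>40])
    return im,P
E
python3 -c "
from pitch import *
pitch()"
```

```text
G a -0.0849 z 0.2524 F [ 0.9 -5.1  6.1] T [-0.72  0.51  0.31] w 0.0317 gf 120 t 64.0
pitch from rims [(np.float64(-0.3999999999999999), np.float64(0.019)), (np.float64(-0.3999999999999999), np.float64(0.0188))] cap top slope 2.7 at [ 0.0003 -0.0563]
red: [(413, [0.039, 0.004, 0.054]), (1137, [0.029, -0.039, 0.054]), (796, [0.024, 0.038, 0.056])]
```

servo_tool([
  [[0,0,-0.2],0],
  [[-0.2,0,0],0],
  [[-0.2,0,0],0],
  [[0,0,0],0],
  [[0,0,0],0],
])

```text
time_s: 64.55
position: [0.538, 0.0587, 0.2093]
ee_rot: [-0.001, 0.663, 0.749, -0.0]
force: [0.3, -0.2, -3.3]
gripper_width: 0.0315
gripper_force: 119.3
```

servo_tool([
  [[0,0,0.12],0],
  [[0,0,0.12],0],
  [[0,0,0.06],0],
  [[0,0,0],0],
  [[0,0,0],0],
])

```text
time_s: 65.05
position: [0.5382, 0.0591, 0.1949]
ee_rot: [-0.0, 0.662, 0.749, -0.0]
force: [0.2, 0.3, -3.3]
gripper_width: 0.0316
gripper_force: 119.3
```

```bash
python3 -c "
from pitch import *
pitch()"
```

```text
G a -0.1039 z 0.2449 F [ 0.2  0.3 -3.3] T [-0.33 -0.02  0.04] w 0.0316 gf 119 t 65.05
pitch from rims [(np.float64(1.5), np.float64(0.0182)), (np.float64(1.5), np.float64(0.0191))] cap top slope 3.8 at [ 0.0023 -0.0563]
red: [(407, [0.035, 0.005, 0.055]), (1110, [0.025, -0.038, 0.055]), (785, [0.02, 0.04, 0.056])]
```

servo_tool([
  [[0.06,0,0],0],
  [[0.06,0,0],0],
  [[0,0,0],0],
  [[0,0,0],0],
])

```text
time_s: 65.5
position: [0.5376, 0.065, 0.1952]
ee_rot: [0.0, 0.662, 0.749, -0.0]
force: [0.2, 0.4, -4.0]
gripper_width: 0.0316
gripper_force: 119.3
```

servo_tool([
  [[0.06,0,0],0],
  [[0.06,0,0],0],
  [[0,0,0],0],
  [[0,0,0],0],
])

```text
time_s: 65.9
position: [0.5368, 0.071, 0.1951]
ee_rot: [0.0, 0.662, 0.749, -0.0]
force: [0.4, -1.9, -3.7]
gripper_width: 0.0314
gripper_force: 119.3
```

```bash
python3 -c "
from pitch import *
pitch()"
```

```text
G a -0.0919 z 0.2451 F [ 0.4 -1.9 -3.7] T [-0.28 -0.02  0.01] w 0.0314 gf 119 t 65.9
pitch from rims [(np.float64(1.4000000000000004), np.float64(0.0187)), (np.float64(1.5999999999999996), np.float64(0.0193))] cap top slope 4.8 at [-0.0007 -0.0562]
red: [(410, [0.035, 0.005, 0.055]), (1112, [0.025, -0.038, 0.055]), (793, [0.02, 0.04, 0.056])]
```

servo_tool([
  [[0,0,0],0],
  [[0,0,0],0],
  [[0.1,0,-0.06],0],
  [[0.1,0,-0.06],0],
  [[0,0,0],0],
], jaw=10, force=45)

```text
time_s: 66.45
position: [0.5359, 0.0803, 0.2018]
ee_rot: [0.001, 0.662, 0.749, -0.001]
force: [0.3, -6.0, -3.6]
gripper_width: 0.0318
gripper_force: 119.4
```

```bash
python3 -c "
from pitch import *
pitch()"
```

```text
G a -0.0825 z 0.2518 F [ 0.3 -6.  -3.6] T [-1.74 -0.14  0.3 ] w 0.0318 gf 119 t 66.45
pitch from rims [(np.float64(5.0), np.float64(0.0194)), (np.float64(5.300000000000001), np.float64(0.0199))] cap top slope 6.0 at [-0.001  -0.0562]
red: [(117, [0.137, -0.073, 0.075]), (1018, [0.137, 0.002, 0.073]), (45, [0.137, 0.075, 0.073]), (388, [0.028, 0.005, 0.057]), (1111, [0.018, -0.038, 0.057]), (764, [0.013, 0.039, 0.058])]
```

servo_tool([
  [[0.1,0,-0.05],0],
  [[0.1,0,-0.05],0],
  [[0.1,0,-0.05],0],
  [[0.1,0,-0.05],0],
  [[0,0,0],0],
])

```text
time_s: 67.0
position: [0.5337, 0.0999, 0.2119]
ee_rot: [0.002, 0.663, 0.749, -0.001]
force: [0.8, -5.7, -3.6]
gripper_width: 0.0319
gripper_force: 117.7
```

```bash
python3 -c "
from pitch import *
pitch()"
```

```text
G a -0.0628 z 0.2619 F [ 0.8 -5.7 -3.6] T [-2.   -0.26 -0.07] w 0.0319 gf 118 t 67.0
pitch from rims [(np.float64(12.5), np.float64(0.0214)), (np.float64(12.7), np.float64(0.0226))] cap top slope 14.0 at [ 0.0017 -0.0556]
red: [(5122, [0.119, -0.0, 0.037]), (374, [0.012, 0.005, 0.06]), (1091, [0.002, -0.038, 0.058]), (751, [-0.002, 0.04, 0.058])]
```

servo_tool([
  [[0.1,0,-0.04],0],
  [[0.1,0,-0.04],0],
  [[0.1,0,-0.03],0],
  [[0.1,0,-0.03],0],
  [[0.1,0,-0.03],0],
])

```text
time_s: 67.55
position: [0.5305, 0.1248, 0.2203]
ee_rot: [0.001, 0.663, 0.749, -0.0]
force: [1.6, -5.9, -3.3]
gripper_width: 0.0317
gripper_force: 115.9
```

servo_tool([
  [[0,0,0],0],
  [[0.1,0,-0.02],0],
  [[0.1,0,-0.02],0],
  [[0.1,0,-0.02],0],
  [[0,0,0],0],
])

```text
time_s: 68.05
position: [0.5288, 0.1403, 0.2235]
ee_rot: [0.001, 0.663, 0.749, 0.0]
force: [1.2, -3.1, 0.1]
gripper_width: 0.0316
gripper_force: 115.1
```

```bash
python3 -c "
from pitch import *
pitch()"
```

```text
G a -0.0221 z 0.2735 F [ 1.2 -3.1  0.1] T [-1.24 -0.12 -0.16] w 0.0316 gf 115 t 68.05
pitch from rims [(np.float64(-46.3), np.float64(0.0892)), (np.float64(-47.1), np.float64(0.0915))] cap top slope 27.4 at [-0.0026 -0.0568]
red: [(1049, [-0.026, -0.041, 0.053]), (361, [-0.017, 0.004, 0.06]), (608, [-0.029, 0.042, 0.056])]
```

servo_tool([
  [[0.1,0,-0.02],0],
  [[0.1,0,-0.02],0],
  [[0.1,0,-0.01],0],
  [[0.1,0,0],0],
  [[0,0,0],0],
])

```text
time_s: 68.6
position: [0.5264, 0.1603, 0.2259]
ee_rot: [0.001, 0.663, 0.749, 0.001]
force: [0.9, -4.3, 0.5]
gripper_width: 0.0318
gripper_force: 115.0
```

servo_tool([
  [[0.1,0,0],0],
  [[0.1,0,0],0],
  [[0.1,0,0],0],
  [[0.1,0,0.01],0],
  [[0,0,0],0],
])

```text
time_s: 69.1
position: [0.5242, 0.1802, 0.2256]
ee_rot: [0.001, 0.663, 0.749, 0.001]
force: [2.3, -3.8, 2.5]
gripper_width: 0.0315
gripper_force: 114.9
```

```bash
python3 -c "
from pitch import *
im,P=pitch(); save('w20.png',im)"
```

```text
G a 0.0180 z 0.2756 F [ 2.3 -3.8  2.5] T [-1.21 -0.42 -0.2 ] w 0.0315 gf 115 t 69.1
pitch from rims [(np.float64(-6.4), np.float64(0.0018)), (np.float64(-6.0), np.float64(0.0011))] cap top slope 40.5 at [-0.004  -0.0581]
red: []
```

servo_tool([
  [[0.1,0,0.01],0],
  [[0.1,0,0.01],0],
  [[0.1,0,0.02],0],
  [[0.1,0,0.02],0],
  [[0,0,0],0],
])

```text
time_s: 69.65
position: [0.522, 0.2003, 0.2229]
ee_rot: [0.001, 0.663, 0.749, 0.001]
force: [1.9, -3.8, 4.6]
gripper_width: 0.0315
gripper_force: 115.9
```

servo_tool([
  [[0,0,0],0],
  [[0,0,0],0],
  [[0,0,0],0],
  [[0,0,0],0],
  [[0,0,0],0],
])

```text
time_s: 70.15
position: [0.522, 0.2, 0.2229]
ee_rot: [0.001, 0.663, 0.749, 0.001]
force: [2.2, -2.5, 5.5]
gripper_width: 0.032
gripper_force: 115.8
```

```bash
python3 - <<'E'
from pitch import *
im,P=pitch(); save('w21.png',im)
camera('scene')
for c in('wrist','scene'):
    for L in models.spot_in('spent1',c)[:8]: print(c,round(L['score'],2),np.round(L['position'],2))
E
```

```text
G a 0.0380 z 0.2729 F [ 2.2 -2.5  5.5] T [-0.98 -0.62 -0.15] w 0.032 gf 116 t 70.15
pitch from rims [(np.float64(-5.5), np.float64(-0.0025)), (np.float64(-5.3), np.float64(-0.0031))] cap top slope 46.7 at [-0.0047 -0.0592]
red: []
scene 0.41 [0.76 0.57]
```

servo_tool([
  [[-0.12,0,0],0],
  [[0.12,0,0],0],
  [[-0.12,0,0],0],
  [[0.12,0,0],0],
  [[0,0,0],0],
])

```text
time_s: 70.85
position: [0.5218, 0.2002, 0.2228]
ee_rot: [0.001, 0.663, 0.749, 0.001]
force: [2.0, -2.2, 6.6]
gripper_width: 0.0316
gripper_force: 116.0
```

servo_tool([
  [[0,0.08,0],0],
  [[0,-0.16,0],0],
  [[0,0.08,0],0],
  [[0,0,0],0],
  [[0,0,0],0],
])

```text
time_s: 71.35
position: [0.5204, 0.2001, 0.223]
ee_rot: [-0.001, 0.663, 0.749, -0.0]
force: [-3.6, -2.5, 10.7]
gripper_width: 0.0315
gripper_force: 116.5
```

servo_tool([
  [[0,0,0],0],
  [[0,0,0],0],
  [[0,0,0],0],
  [[0,0,0],0],
  [[0,0,0],0],
])

```text
time_s: 71.85
position: [0.5203, 0.2001, 0.223]
ee_rot: [-0.001, 0.663, 0.749, -0.0]
force: [-3.1, -3.2, 10.8]
gripper_width: 0.0319
gripper_force: 116.5
```

```bash
python3 - <<'E'
from pitch import *
im,P=pitch()
p,d=camera('top'); X=cloud('top',d); u=np.array([-.1236,.9923]);v=np.array([-.9923,-.1236]); Q=X[...,:2]-np.array([.5239,.162]); a=Q@u;b=Q@v
h=cv2.cvtColor(p,cv2.COLOR_RGB2HSV).astype(int); red=((h[...,0]<10)|(h[...,0]>170))&(h[...,1]>110)&(h[...,2]>40)&(abs(b)<.12)&(a>-.15)&(a<.1)
print('top red',red.sum(), X[red][:10].round(3) if red.sum() else '')
E
```

```text
G a 0.0382 z 0.2730 F [-3.1 -3.2 10.8] T [-1.14  0.49 -0.22] w 0.0319 gf 116 t 71.85
pitch from rims [(np.float64(-5.4), np.float64(-0.0029)), (np.float64(-5.3), np.float64(-0.0027))] cap top slope 46.7 at [-0.0047 -0.0592]
red: []
top red 20 [[0.488 0.223 0.02 ]
 [0.485 0.222 0.023]
 [0.482 0.223 0.019]
 [0.48  0.204 0.097]
 [0.465 0.222 0.037]
 [0.459 0.2   0.019]
 [0.459 0.195 0.024]
 [0.459 0.193 0.018]
 [0.455 0.221 0.044]
 [0.455 0.219 0.038]]
```

servo_tool([
  [[-0.1,0,0.02],0],
  [[-0.1,0,0],0],
  [[-0.1,0,0],0],
  [[-0.1,0,0],0],
  [[0,0,0],0],
])

```text
time_s: 72.45
position: [0.5233, 0.182, 0.2249]
ee_rot: [-0.002, 0.663, 0.749, 0.002]
force: [-9.3, 1.7, 20.8]
gripper_width: 0.0315
gripper_force: 112.7
```

servo_tool([
  [[-0.1,0,0],0],
  [[-0.1,0,0],0],
  [[-0.1,0,0],0],
  [[-0.1,0,0],0],
  [[0,0,0],0],
])

```text
time_s: 72.95
position: [0.5262, 0.1624, 0.2247]
ee_rot: [-0.001, 0.662, 0.749, 0.003]
force: [-7.1, 0.6, 19.1]
gripper_width: 0.0316
gripper_force: 108.0
```

```bash
python3 -c "
from pitch import *
pitch()"
```

```text
G a 0.0001 z 0.2747 F [-7.1  0.6 19.1] T [0.77 1.03 0.04] w 0.0316 gf 108 t 72.95
pitch from rims [(np.float64(-48.3), np.float64(0.0834)), (np.float64(-48.4), np.float64(0.0835))] cap top slope 34.8 at [-0.0079 -0.0604]
red: []
```

servo_tool([
  [[-0.1,-0.02,0.0],0],
  [[-0.1,0,0.01],0],
  [[-0.1,0,0.02],0],
  [[-0.1,0,0.02],0],
  [[0,0,0],0],
])

```text
time_s: 73.5
position: [0.5284, 0.1418, 0.2218]
ee_rot: [-0.0, 0.663, 0.749, 0.003]
force: [-2.4, 0.3, 15.8]
gripper_width: 0.0323
gripper_force: 104.8
```

servo_tool([
  [[-0.1,0,0.03],0],
  [[-0.1,0,0.03],0],
  [[-0.1,0,0.03],0],
  [[-0.1,0,0.04],0],
  [[0,0,0],0],
])

```text
time_s: 74.0
position: [0.5314, 0.1211, 0.2158]
ee_rot: [0.001, 0.663, 0.749, 0.003]
force: [-2.7, -2.6, 18.2]
gripper_width: 0.0314
gripper_force: 102.0
```

```bash
python3 -c "
from pitch import *
pitch()"
```

```text
G a -0.0415 z 0.2658 F [-2.7 -2.6 18.2] T [ 0.26  0.41 -0.02] w 0.0314 gf 102 t 74.0
pitch from rims [(np.float64(-24.3), np.float64(0.0627)), (np.float64(-24.5), np.float64(0.0625))] cap top slope 20.4 at [-0.0058 -0.0576]
red: [(615, [0.097, -0.024, 0.042])]
```

servo_tool([
  [[-0.1,0,0.04],0],
  [[-0.1,0,0.04],0],
  [[-0.1,0,0.05],0],
  [[-0.1,0,0.05],0],
  [[0,0,0],0],
])

```text
time_s: 74.55
position: [0.5341, 0.1004, 0.2062]
ee_rot: [0.001, 0.663, 0.749, 0.002]
force: [-0.7, -4.9, 16.4]
gripper_width: 0.0316
gripper_force: 97.2
```

servo_tool([
  [[-0.1,0,0.06],0],
  [[-0.1,0,0.06],0],
  [[-0.1,0,0.06],0],
  [[0,0,0],0],
  [[0,0,0],0],
])

```text
time_s: 75.05
position: [0.5359, 0.0855, 0.1965]
ee_rot: [0.002, 0.663, 0.749, 0.002]
force: [0.7, -5.5, 12.5]
gripper_width: 0.032
gripper_force: 91.9
```

```bash
python3 -c "
from pitch import *
im,P=pitch()
print([ (round(L['score'],2),np.round(L['position'],2)) for L in models.spot_in('spent1','wrist')])"
```

```text
G a -0.0774 z 0.2465 F [ 0.7 -5.5 12.5] T [-0.41 -0.09  0.24] w 0.032 gf 92 t 75.05
pitch from rims [(np.float64(3.9000000000000004), np.float64(0.0203)), (np.float64(4.1), np.float64(0.0196))] cap top slope 6.1 at [-0.0088 -0.0567]
red: [(2797, [0.13, -0.008, 0.055]), (252, [0.131, 0.071, 0.054])]
[]
```

servo_tool([
  [[0,0,-0.15],0],
  [[0,0,-0.2],0],
  [[-0.1,0,-0.1],0],
  [[-0.3,0,0],0],
  [[-0.4,0,0],0],
], jaw=8, force=120)

```text
time_s: 75.65
position: [0.5382, 0.0455, 0.215]
ee_rot: [-0.001, 0.662, 0.749, -0.0]
force: [0.3, 0.0, -3.1]
gripper_width: 0.0305
gripper_force: 119.3
```

servo_tool([
  [[-0.4,0,0],0],
  [[-0.4,0,0],0],
  [[-0.4,0,0],0],
  [[-0.3,0,0],0],
  [[-0.1,0,0],0],
])

```text
time_s: 76.15
position: [0.5482, -0.0352, 0.2152]
ee_rot: [-0.001, 0.663, 0.748, -0.0]
force: [0.5, 1.0, -2.5]
gripper_width: 0.0311
gripper_force: 119.5
```

servo_tool([
  [[0,0,0],0],
  [[0,0,0],0],
  [[0,0,0],0],
])

```text
time_s: 76.45
position: [0.5486, -0.0328, 0.216]
ee_rot: [-0.0, 0.662, 0.749, 0.0]
force: [-0.0, 0.4, -3.1]
gripper_width: 0.0306
gripper_force: 119.3
```

```bash
python3 - <<'E'
from pitch import *
im,P=pitch(); save('w22.png',im)
p=cv2.imread('pics/top0.png'); g=p[165:275,195:305].min(2); m=(g>140).astype(np.uint8)
k,l,stt,ce=cv2.connectedComponentsWithStats(m); i=1+stt[1:,4].argmax()
pts=cv2.convexHull(np.argwhere(l==i)[:,::-1].astype(np.float32)+np.array([195,165],np.float32))[:,0]
W=np.array([ray('top',[y/384,x/512],.003)[:2] for x,y in pts]); print('pad',cv2.minAreaRect((W*1000).astype(np.float32)),stt[i])
pp,d=camera('top'); save('t4.png',pp); X=cloud('top',d)
u=np.array([-.1236,.9923]);v=np.array([-.9923,-.1236]); Q=X[...,:2]-np.array([.5239,.162]); a=Q@u;b=Q@v
h=cv2.cvtColor(pp,cv2.COLOR_RGB2HSV).astype(int); red=((h[...,0]<10)|(h[...,0]>170))&(h[...,1]>110)&(h[...,2]>40)&(abs(b)<.08)&(a>-.02)&(a<.08)
print('flap red',red.sum(),np.polyfit(a[red],X[red][:,2],1) if red.sum()>20 else '', 'want slope 1.64')
E
```

```text
G a -0.1963 z 0.2660 F [-0.   0.4 -3.1] T [-0.03 -0.06 -0.04] w 0.0306 gf 119 t 76.45
pitch from rims [(np.float64(14.399999999999999), np.float64(0.0242)), (np.float64(14.5), np.float64(0.0233))] cap top slope 16.0 at [-0.0069 -0.0573]
red: []
pad ((509.8666076660156, -53.70915222167969), (219.29017639160156, 241.3733673095703), 6.519962787628174) [  15   18   79   73 4445]
flap red 1226 [1.75602318 0.12052079] want slope 1.64
```

servo_tool([
  [[-0.1,-0.1,0.1],0],
  [[-0.3,-0.26,0.2],0],
  [[-0.3,-0.26,0.3],0],
  [[-0.19,-0.2,0.3],0],
  [[0,0,0.3],0],
])

```text
time_s: 77.05
position: [0.5124, -0.0836, 0.1552]
ee_rot: [-0.0, 0.663, 0.748, -0.0]
force: [-0.2, -0.5, -2.7]
gripper_width: 0.0308
gripper_force: 119.5
```

servo_tool([
  [[0,0,0.3],0],
  [[0,0,0.3],0],
  [[0,0,0.2],0],
  [[0,0,0.05],0],
  [[0,0,0],0],
])

```text
time_s: 77.55
position: [0.5134, -0.0823, 0.1132]
ee_rot: [-0.0, 0.662, 0.749, -0.0]
force: [-0.2, 0.3, -2.7]
gripper_width: 0.031
gripper_force: 119.4
```

servo_tool([
  [[0,0,0],0],
  [[0,0,0],0],
])

```text
time_s: 77.75
position: [0.5141, -0.0828, 0.1144]
ee_rot: [0.001, 0.663, 0.749, 0.0]
force: [0.7, 0.1, -3.1]
gripper_width: 0.0306
gripper_force: 119.4
```

```bash
python3 - <<'E'
from pitch import *
pitch(); plan([.5132,-.0823,.106],7.1)
E
```

```text
G a -0.2417 z 0.1644 F [ 0.7  0.1 -3.1] T [-0.04 -0.    0.02] w 0.0306 gf 119 t 77.75
pitch from rims [(np.float64(14.399999999999999), np.float64(0.0242)), (np.float64(14.3), np.float64(0.0236))] cap top slope 16.1 at [-0.0081 -0.0575]
red: []
yaw units -0.01 or 22.49
after yaw tool units [ 0.01 -0.01  0.17] rows>= 1.0 | p [ 0.514  -0.0828  0.1144] closing 7.0 j6 -0.5
```

servo_tool([
  [[0,0,0.1],0],
  [[0,0,0.08],0],
  [[0,0,0],0],
  [[-0.13,0,0.06],0],
  [[-0.13,0,0.06],0],
])

```text
time_s: 78.3
position: [0.5152, -0.0962, 0.0986]
ee_rot: [0.0, 0.662, 0.749, -0.0]
force: [-1.0, -1.6, -0.2]
gripper_width: 0.0312
gripper_force: 119.4
```

servo_tool([
  [[-0.13,0,0.07],0],
  [[-0.12,0,0.07],0],
  [[-0.12,0,0.08],0],
  [[-0.12,0,0.08],0],
  [[0,0,0],0],
])

```text
time_s: 78.8
position: [0.519, -0.1225, 0.0855]
ee_rot: [0.001, 0.663, 0.749, -0.001]
force: [-5.9, -2.9, 11.0]
gripper_width: 0.0306
gripper_force: 118.8
```

```bash
python3 - <<'E'
from pitch import *
pitch()
E
```

```text
G a -0.2817 z 0.1355 F [-5.9 -2.9 11. ] T [0.03 0.92 0.22] w 0.0306 gf 119 t 78.8
pitch from rims [(np.float64(2.5999999999999996), np.float64(0.0203)), (np.float64(2.5999999999999996), np.float64(0.0195))] cap top slope 4.6 at [-0.0079 -0.0565]
red: []
```

servo_tool([
  [[-0.03,0,0.04],0],
  [[0,0,0.03],0],
  [[0,0,0],0],
  [[0,0,0],0],
])

```text
time_s: 79.25
position: [0.5203, -0.1243, 0.0834]
ee_rot: [0.003, 0.663, 0.749, -0.0]
force: [-5.4, -5.6, 13.6]
gripper_width: 0.0304
gripper_force: 118.9
```

servo_tool([
  [[0,0,0],0],
  [[0,0,0],0],
  [[0,0,0],0],
  [[0,0,0],0],
  [[0,0,0],0],
], jaw=60)

```text
time_s: 79.75
position: [0.518, -0.1212, 0.0798]
ee_rot: [-0.0, 0.663, 0.749, -0.0]
force: [0.8, -0.4, 0.2]
gripper_width: 0.06
gripper_force: 0.0
```

servo_tool([
  [[0,0,-0.3],0],
  [[0,0,-0.6],0],
  [[0,0,-0.8],0],
  [[0,0,-0.8],0],
  [[-0.4,0,-0.2],0],
])

```text
time_s: 80.25
position: [0.5232, -0.1412, 0.2222]
ee_rot: [0.005, 0.662, 0.75, 0.002]
force: [1.4, -0.6, 0.8]
gripper_width: 0.0598
gripper_force: 0.0
```

servo_tool([
  [[-0.8,0,0],0],
  [[-0.8,0,0],0],
  [[0,0,0],0],
  [[0,0,0],0],
  [[0,0,0],0],
])

```text
time_s: 80.75
position: [0.5303, -0.2198, 0.2155]
ee_rot: [0.0, 0.662, 0.749, 0.0]
force: [0.1, 0.3, -0.3]
gripper_width: 0.0599
gripper_force: 0.0
```

```bash
python3 - <<'E'
from pose import *; from caps import caps
q,im,P,X=pose([.509,-.048,97])
t=np.radians(q[2]);u=np.array([np.cos(t),np.sin(t)]);v=np.array([-u[1],u[0]]);Q=P[...,:2]-q[:2];a=Q@u;b=Q@v
for s in(1,-1):
    m=(abs(b*s-.0585)<.003)&(abs(a)<.07)&(P[...,2]>.04)&(P[...,2]<.07); print('rim z back/front',[np.percentile(P[m&(abs(a-x)<.012)][:,2],90).round(4) for x in(-.04,.05) if (m&(abs(a-x)<.012)).sum()>5],'want .058 .0525')
m=(abs(b)<.05)&(a>-.05)&(a<.07)&(P[...,2]>.0); print('inside max z',np.percentile(P[m][:,2],99).round(4),[np.median(P[m&(abs(a-x)<.01)][:,2]).round(4) for x in(-.04,-.01,.02,.05)],'want .0098 .0135 .0172 .0209')
m=(P[...,2]>.128)&(P[...,2]<.15)&(np.hypot(P[...,0]-.518,P[...,1]+.12)<.06); print('cap',cv2.minAreaRect((P[m][:,:2]*1000).astype(np.float32)),np.percentile(P[m][:,2],[5,95]))
p,d=camera('top'); o=caps('top',p,get_calibration('top'),np.array([.482,-.32])); print(o)
o=caps('wrist',im,get_calibration('wrist'),np.array([.482,-.32])); print(o)
p,_=camera('scene'); print([ (round(L['score'],2),np.round(L['position'],2)) for L in models.spot_in('spent1','scene')])
print(r.state()['time_s'],r.state()['position'])
E
```

```text
scoop [ 5.12300e-01 -6.61000e-02  9.75684e+01] n 1156 med 0.0013
rim z back/front [np.float64(0.0603)] want .058 .0525
rim z back/front [np.float64(0.0604)] want .058 .0525
inside max z 0.0167 [np.float64(0.0089), np.float64(0.0125), np.float64(0.0154), np.float64(nan)] want .0098 .0135 .0172 .0209
cap ((521.61572265625, -137.23988342285156), (33.39171600341797, 25.581554412841797), 7.1173624992370605) [0.13549355 0.1386108 ]
[('B', np.float64(0.4962292901850389), np.float64(-0.36165069749324724), np.int32(11)), ('B', np.float64(0.412171357957311), np.float64(-0.3319679325658918), np.int32(20))]
[('B', np.float64(0.4339486392837), np.float64(-0.2670151021369049), np.int32(255)), ('B', np.float64(0.5187415491473382), np.float64(-0.29316141874147084), np.int32(230)), ('B', np.float64(0.41527538791100205), np.float64(-0.3288840176023835), np.int32(296)), ('B', np.float64(0.49941016545922395), np.float64(-0.35501073377078174), np.int32(262))]
[]
80.95 [ 0.53041505 -0.21967035  0.21524066]
  return _methods._mean(a, axis=axis, dtype=dtype,
  ret = ret.dtype.type(ret / rcount)
```

```bash
python3 -c "
from cell import finish_job
print(finish_job())"
```

```text
the job is handed in; nothing more can be done
None
```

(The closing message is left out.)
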